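# Make up the wood-turner's kit box and set it out for collection

## Robot

A 6-joint arm with a two-finger parallel gripper is mounted at the origin on a cart in front of the work surface, level with it; the furniture and walls round the work are solid. World frame = base frame: x ahead of the robot, y to its left, z up, the work surface at z = 0. Lengths are in m, angles in degrees, forces in N, time in s.
With the tool pointing down it reaches from about 0.35 to 0.725 m from the base axis. Payload 6 kg.
Tool frame: the origin (TCP) lies at the very end of the fingers, on their centre line; the grasp point (between the pads) lies behind it (r.grip_depth is the y of the grasp point in the tool frame, in m); y points along the fingers, x is the direction in which the jaws open and shut, and the axes are right-handed (so a half turn about y gives the same grasp; the last joint's range is limited). The gripper opens to 85 mm and grips with 20 to 120 N. Pads are 22 mm wide; open, the fingers measure 114 mm over their backs; the gripper's body (76 mm by 85 mm) begins 54 mm behind the grasp point. The pads swing forward as they close: fully open they stand 13 mm farther back than shut.
Start: joints at [-55.422, 2.303, 4.859, 0, -92.561, -19.12], TCP at [0.16, -0.578, 0.231] pointing down, gripper open.
Joint ranges: [-146.85, 146.85], [-73.84, 115.35], [-62.03, 85.46], [-188.31, 113.3], [-161.28, -10.13], [-171.36, 171.36]. Speed limits (degrees/s): [147.25, 147.25, 172.46, 180, 180, 180].

## Interface

Orientations are given as [roll, pitch, yaw] about the fixed x, y, z axes, in that order (R = Rz(yaw) Ry(pitch) Rx(roll)).
In Python, from cell import status, viewer, finish_job, r gives the robot as it stands. The module is installed in compiled form; this text tells all that it offers.
- The arm moves only by the shell command python3 -m inch 'ROWS'. ROWS is JSON, a list of rows, each a list of 7 numbers: the shift along the tool's x, y, z in mm, then the turn, a rotation vector about the tool's x, y, z in degrees, then the closure, from -1 (fully open) to 1 (shut). A call has 1 to 5 rows; each row shifts and turns the commanded pose from where the row before left it, along the tool's axes as they then stand; what a row does not reach is not made up. A row lasts 1/10 s, in which the tool goes at most 50 mm and 8.59 degrees, less where a joint would pass 70% of its speed; a pose out of reach is approached as far as the arm can. A call is refused whole if a number of a shift passes 50 or a number of a turn 8.59, either way. A call with a gripper value outside its range is refused whole. The fingers move at their own pace and stop on an object; the grip force is fixed at half the most. Time passes only in rows, so rows that do not move let the fingers close. It gives the time, the measured TCP pose, the force and the opening at its end, in the units of the state.
- status.state(): the state, without advancing time (a new reading comes with each control period).
- viewer.snapshot(name): name is "scene" or "top"; returns the picture (400x640x3 uint8, blue, green, red); there is no depth.
- viewer.get_calibration(name): a dict with "intrinsics" (3x3 intrinsics, pixels), "k1" (the pictures are not rectified: a ray, as slopes to the right and down, at radius r is drawn at 1 + k1 r^2 times it, then the intrinsics apply), "pose" (4x4, takes a point from camera to world coordinates). Camera axes: x right, y down, z forward; pixel columns grow to the right and rows downward; lengths in m; the calibration is good to about 2 mm. A picture is of the moment at which its call begins. get_calibration takes no time and is no camera call.
- finish_job(): hands the job in, once; it reports no verdict.
The state is a dict: "time_s": time; "joint_pos": joint angles; "joint_velocities": joint speeds; "joint_efforts": joint torques, N m; "tcp_pos": TCP position; "orientation": TCP orientation; "force": force on the tool from outside, world axes, zero at the start; "ft_torque": the same for the moment, N m; "finger_gap": finger opening in m.
Only numpy, scipy, OpenCV 4.12 (cv2) and the standard library are available. Lean on these libraries where they do the work, as an engineer would, in place of code of your own. Each camera call takes 0.05 s, during which the arm holds its last target.

## Task

Make up the wood-turner's kit in the shallow sliding-lid box: draw the lid right open toward you, see which of the five kinds of piece (wood blank, whetstone, sanding block, leather pad, pencil) are missing, and lay one of each missing kind flat in the recess cut for it; pieces of a kind the box already holds, and the second blank, stay out on the table. Then slide the lid fully shut and push the box across the table until it stands square within the four tape corners. Leave the aerosol can and the small green box undisturbed.

Things in the scene. Friction and masses are not known exactly. Their poses are not given: they have to be found in the camera images.
- kit_box: shallow light-wood box with a sliding lid, 212 mm (x) x 271 mm (y) x 46 mm high, walls 8 mm (front wall 40 mm high), 0.67 kg, loose on the table. Origin: centre of its underside, x away from the robot, z up. Inside: floor 6 mm above the underside, on it a 6 mm plywood insert (top at 12 mm) with five recesses, each about 7 mm larger than its piece on every side; 35 mm from recess floor to lid
- kit_lid (a joint): how far the lid is drawn out, m: 0 fully shut, 0.196 fully open at its stop, clear of all recesses. It slides in grooves along the box's -x, toward the robot, and stays where it is left; friction about 1.2 N, so pressing on its top with 5 N or more and dragging moves it either way while the box stays put. Starts shut or nearly so
- lid_mid (a point): middle of the lid's top face; the lid is a plain flat plywood board 203 mm (x) x 254 mm (y) x 5 mm without a handle, its top 46 mm above the table, flush with the side walls; moves with the lid; axes as the box's
- recess_stone (a point): centre of the floor of the whetstone's recess, 47 mm (x) x 82 mm (y), front right in the box, 18 mm from the front wall and 8 mm from the side wall; axes as the box's: pieces lie with their length along y
- recess_blank (a point): centre of the floor of the wood blank's recess, 41 mm (x) x 154 mm (y), front left in the box, 21 mm from the front wall, 3 mm from the side wall; axes as the box's
- recess_block (a point): centre of the floor of the sanding block's recess, 66 mm (x) x 106 mm (y), back right in the box, 18 mm from the back wall; axes as the box's
- recess_pad (a point): centre of the floor of the leather pad's recess, 66 mm (x) x 125 mm (y), back left in the box, 18 mm from the back wall; axes as the box's
- recess_pencil (a point): centre of the floor of the pencil's recess, 23 mm (x) x 149 mm (y), in the middle of the box between the two rows, 12 mm from each; axes as the box's
- tape_corners: four corners of pale masking tape stuck flat on the table to the left of the box (nothing to bump against), framing a rectangle 248 mm (x) x 307 mm (y), 18 mm larger than the box on each side. Origin: centre of the rectangle, x and y as the box's when it stands there
- stone_1_mid (a point): a whetstone, a worn grey bar 33 x 68 x 27 mm, 0.16 kg; starts on the table to the right of the box; the point is its centre (13 mm above its underside as it lies), y axis along its length, x across it, z up
- blank_1_mid (a point): a square turning blank of dark wood, 27 x 140 x 27 mm, 0.09 kg; starts on the table to the right of the box; the point is its centre (13 mm above its underside as it lies), y axis along its length, x across it, z up
- blank_2_mid (a point): a square turning blank of light wood, 27 x 120 x 27 mm, 0.09 kg; either blank will do for the kit; starts on the table to the right of the box; the point is its centre (13 mm above its underside as it lies), y axis along its length, x across it, z up
- block_1_mid (a point): a cork sanding block wrapped in abrasive paper, 52 x 92 x 32 mm, 0.07 kg; starts on the table to the right of the box; the point is its centre (16 mm above its underside as it lies), y axis along its length, x across it, z up
- pad_1_mid (a point): an oval brown leather burnishing pad, 52 x 111 mm and 9 mm thick, stiff, 0.05 kg (pinch it across the middle); starts on the table to the right of the box; the point is its centre (4 mm above its underside as it lies), y axis along its length, x across it, z up
- pencil_1_mid (a point): a black hexagonal pencil, 135 mm long, 9 mm thick, 0.012 kg; starts on the table to the right of the box; the point is its centre (4 mm above its underside as it lies), y axis along its length, x across it, z up
- stone_in_mid (a point): a whetstone, a worn grey bar 33 x 68 x 27 mm, 0.16 kg; if present it already lies in its recess in the box (hidden by the lid at first), else None; the point is its centre (13 mm above its underside as it lies), y axis along its length, x across it, z up
- blank_in_mid (a point): a square turning blank of dark wood, 27 x 140 x 27 mm, 0.09 kg; if present it already lies in its recess in the box (hidden by the lid at first), else None; the point is its centre (13 mm above its underside as it lies), y axis along its length, x across it, z up
- block_in_mid (a point): a cork sanding block wrapped in abrasive paper, 52 x 92 x 32 mm, 0.07 kg; if present it already lies in its recess in the box (hidden by the lid at first), else None; the point is its centre (16 mm above its underside as it lies), y axis along its length, x across it, z up
- pad_in_mid (a point): an oval brown leather burnishing pad, 52 x 111 mm and 9 mm thick, stiff, 0.05 kg (pinch it across the middle); if present it already lies in its recess in the box (hidden by the lid at first), else None; the point is its centre (4 mm above its underside as it lies), y axis along its length, x across it, z up
- pencil_in_mid (a point): a black hexagonal pencil, 135 mm long, 9 mm thick, 0.012 kg; if present it already lies in its recess in the box (hidden by the lid at first), else None; the point is its centre (4 mm above its underside as it lies), y axis along its length, x across it, z up
- small_green_box: bystander: small green plastic box, 71 x 103 x 34 mm, behind the work; leave alone. Origin: centre of its underside
- spray_can: bystander: aerosol can with a cap, 54 mm across, 193 mm tall, behind the work; leave alone. Origin: centre of its underside

How it is judged:
By the outcome, as a careful person would: the job done as asked, in the order asked, and still so for the second after the job is handed in, with the robot touching nothing.
Of stone_in, blank_in, block_in, pad_in, pencil_in only 1 to 2 are there at a start; the rules pass over those that are not, and their reading is None.
At some moment in a run one of kit_box may be knocked a few centimetres aside while the robot is not near it.
Once in a run the grip may slacken for a moment while it holds something.
It also fails if it takes over 208 s, if anything falls off the work surface, if the arm or the gripper's body presses on something with over 40 N, if the wrist force passes 120 N, or if a joint passes its speed limit or range.

## Working session

There is one attempt and no reset: what is moved stays moved. The work goes in short steps, Python scripts to look and compute and a shell command to move; the robot and the scene stay as the last step left them, time stands still between calls to the robot, and variables do not carry over. Pictures are saved under pics/ and viewed, and the job is handed in when it is done.

```bash
mkdir -p pics; ls
python3 - <<'E'
from cell import status, viewer, r
import cv2
print(status.state()); print(r.grip_depth, [a for a in dir(r) if not a.startswith('_')])
for n in("scene","top"):
    cv2.imwrite(f"pics/{n}0.png",viewer.snapshot(n)); print(viewer.get_calibration(n))
E
```

```text
pics
{'time_s': 0.0, 'joint_pos': array([-5.54230182e+01,  2.33739011e+00,  4.80023874e+00, -2.77903847e-02,
       -9.25600396e+01, -1.91192225e+01]), 'joint_velocities': array([-0.02915787,  0.03867732,  0.10076905, -0.08290845, -0.09014011,
       -0.01641542]), 'joint_efforts': array([-3.12211007e-03, -3.68202710e+01,  3.47405076e+01,  6.93238780e+00,
       -5.55307153e-03,  2.20159421e-05]), 'tcp_pos': array([ 0.15990919, -0.57795234,  0.23026713]), 'orientation': array([-8.99943998e+01, -1.00923487e-01,  1.05458972e+02]), 'force': array([-0.15567876, -0.22391356,  0.19393489]), 'ft_torque': array([0.03496591, 0.04815248, 0.05901204]), 'finger_gap': 0.08510166279871204}
-0.0187 ['Unreachable', 'grip_depth']
{'intrinsics': array([[405.04257681,   0.        , 316.960455  ],
       [  0.        , 405.04257681, 203.76986254],
       [  0.        ,   0.        ,   1.        ]]), 'k1': 0.01802708722349874, 'pose': array([[-0.89913329, -0.16915826,  0.40366423,  0.11066607],
       [-0.43753251,  0.37092075, -0.81913558,  0.86272616],
       [-0.01116389, -0.91312829, -0.40751944,  0.55157324],
       [ 0.        ,  0.        ,  0.        ,  1.        ]])}
{'intrinsics': array([[487.12296423,   0.        , 315.06671101],
       [  0.        , 487.12296423, 196.65521539],
       [  0.        ,   0.        ,   1.        ]]), 'k1': -0.04854984086722668, 'pose': array([[ 1.13675677e-03, -9.97705226e-01,  6.76977874e-02,
         5.20477042e-01],
       [-9.99998402e-01, -1.04073540e-03,  1.45363391e-03,
        -1.19690357e-01],
       [-1.37984266e-03, -6.76993317e-02, -9.97704814e-01,
         1.28723123e+00],
       [ 0.00000000e+00,  0.00000000e+00,  0.00000000e+00,
         1.00000000e+00]])}
```

View pics/scene0.png

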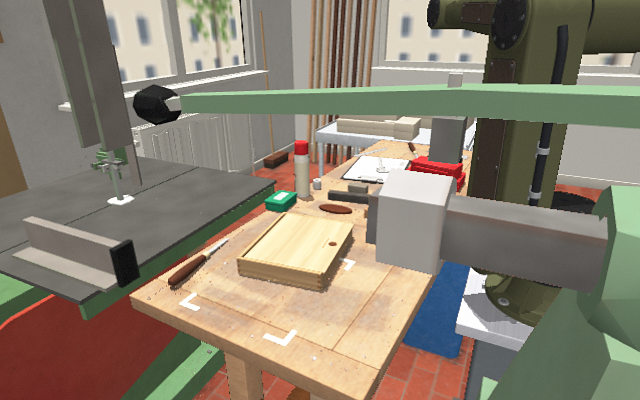

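View pics/top0.png

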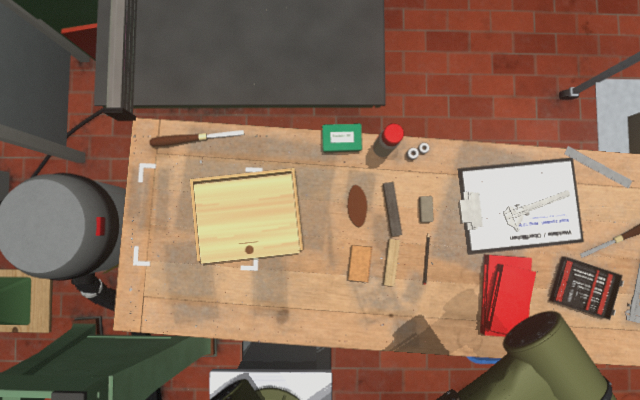

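```bash
cat > h.py <<'E'
import numpy as np, cv2
from cell import status, viewer, r
def pix2w(n,px,z):
    c=viewer.get_calibration(n);K=c["intrinsics"];T=c["pose"];px=np.atleast_2d(np.array(px,float))
    d=np.stack([(px[:,0]-K[0,2])/K[0,0],(px[:,1]-K[1,2])/K[1,1]],1); u=d.copy()
    for _ in range(20): u=d/(1+c["k1"]*(u**2).sum(1,keepdims=True))
    D=np.c_[u,np.ones(len(u))]@T[:3,:3].T; o=T[:3,3]
    return o+D*((z-o[2])/D[:,2])[:,None]
def w2pix(n,P):
    c=viewer.get_calibration(n);K=c["intrinsics"];T=c["pose"];P=np.atleast_2d(np.array(P,float))
    q=(P-T[:3,3])@T[:3,:3]; u=q[:,:2]/q[:,2:]; u=u*(1+c["k1"]*(u**2).sum(1,keepdims=True))
    return u*[K[0,0],K[1,1]]+[K[0,2],K[1,2]]
def shot(n,name,crop=None,f=1):
    im=viewer.snapshot(n); cv2.imwrite(f"pics/{name}_full.png",im)
    if crop: x0,y0,x1,y1=crop; im=im[y0:y1,x0:x1]
    if f!=1: im=cv2.resize(im,None,fx=f,fy=f,interpolation=cv2.INTER_CUBIC)
    cv2.imwrite(f"pics/{name}.png",im)
def pose():
    s=status.state(); from scipy.spatial.transform import Rotation as R
    return s["tcp_pos"],R.from_euler("xyz",s["orientation"],degrees=True).as_matrix(),s
def togo(target,yaw=None):
    "tool-axes shift mm to target; yaw in deg: desired tool x direction (mod 180)"
    p,M,s=pose(); d=M.T@(np.array(target)-p)*1000
    y=s["orientation"][2]; o=f"pos {p.round(4)} ori {s['orientation'].round(2)} shift {d.round(1)}"
    if yaw is not None:
        a=(yaw-y+90)%180-90; o+=f" dyaw {a:.1f} (tool-y turn {-a:.1f}) q6 {s['joint_pos'][5]:.0f}"
    print(o, "F",s["force"].round(1),"gap",round(s["finger_gap"],4),"t",round(s["time_s"],2))
E
python3 - <<'E'
import cv2
im=cv2.imread("pics/top0.png")
cv2.imwrite("pics/a.png",cv2.resize(im[150:310,120:320],None,fx=4,fy=4)[:600,:800] if 0 else cv2.resize(im[155:300,120:315],None,fx=4,fy=4,interpolation=cv2.INTER_CUBIC))
cv2.imwrite("pics/b.png",cv2.resize(im[165:305,320:480],None,fx=4,fy=4,interpolation=cv2.INTER_CUBIC))
E
```

```text
(no output)
```

View pics/a.png

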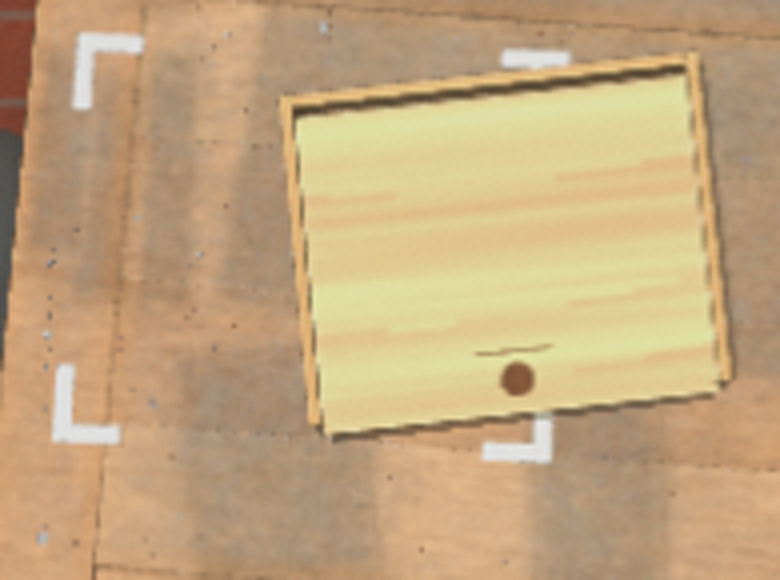

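View pics/b.png

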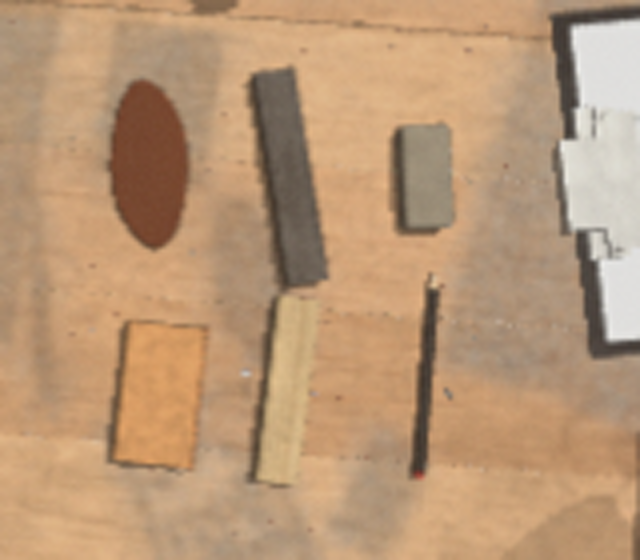

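Run:
```python
from h import *
o=np.array([120,155]);ob=np.array([320,165])
def W(p,off,z): return pix2w("top",np.array(p)/4+off-0.0,z)[:,:2]
B=W([(281,97),(699,53),(732,380),(312,425)],o,.046)
print("box",B.round(4).tolist(),"c",B.mean(0), [np.linalg.norm(B[i]-B[(i+1)%4]).round(4) for i in range(4)])
v=B[0]-B[1];print("y dir",np.degrees(np.arctan2(-v[0],v[1])), np.degrees(np.arctan2(*((B[0]-B[3])[::-1]))),np.degrees(np.arctan2(*((B[1]-B[2])[::-1]))))
L=W([(321,437),(727,392)],o,.046);print("lidfront",L)
print("tape out",W([(77,35),(55,440),(550,460)],o,0),"in",W([(92,50),(70,428),(536,445)],o,0))
for n,pts,z in [("pad",[(142,79),(155,249),(110,165),(189,165)],.009),("dark",[(254,78),(293,68),(326,278),(286,285)],.027),("stone",[(402,128),(448,124),(452,224),(408,230)],.027),("block",[(128,321),(207,324),(191,469),(114,462)],.032),("light",[(276,296),(316,290),(296,485),(256,482)],.027),("pencil",[(433,276),(419,477)],.009)]:
    w=W(pts,ob,z);c=w.mean(0);print(n,c.round(4),[np.linalg.norm(w[i]-w[(i+1)%len(w)]).round(3) for i in range(len(w))])
    if len(w)==4 and n!="pad": a=(w[0]+w[1])/2-(w[2]+w[3])/2
    else: a=w[0]-w[1]
    print("   len dir",np.degrees(np.arctan2(a[1],a[0])).round(1))
```

```text
box [[0.6492, 0.2029], [0.6777, -0.0657], [0.469, -0.0874], [0.4399, 0.1794]] c [0.55893732 0.05730041] [np.float64(0.2701), np.float64(0.2098), np.float64(0.2684), np.float64(0.2106)]
y dir 6.052781275687336 6.3926204257528285 5.948061639732223
lidfront [[ 0.43229896  0.17357451]
 [ 0.46145154 -0.08427509]]
tape out [[0.69571733 0.35347414]
 [0.42610376 0.36163767]
 [0.4145518  0.03318634]] in [[0.68558737 0.34301361]
 [0.4340619  0.35174452]
 [0.4243233  0.04247231]]
pad [ 0.5825 -0.2287] [np.float64(0.112), np.float64(0.062), np.float64(0.052), np.float64(0.064)]
   len dir 4.1
dark [ 0.5735 -0.3184] [np.float64(0.026), np.float64(0.138), np.float64(0.026), np.float64(0.136)]
   len dir 8.4
stone [ 0.5739 -0.408 ] [np.float64(0.03), np.float64(0.065), np.float64(0.029), np.float64(0.066)]
   len dir 2.1
block [ 0.4342 -0.2332] [np.float64(0.051), np.float64(0.093), np.float64(0.049), np.float64(0.09)]
   len dir -6.2
light [ 0.4376 -0.3149] [np.float64(0.026), np.float64(0.126), np.float64(0.026), np.float64(0.12)]
   len dir -6.5
pencil [ 0.4439 -0.4095] [np.float64(0.131), np.float64(0.131)]
   len dir -4.7
```

```bash
python3 -m inch '[[0,0,0,0,-8.5,0,1],[0,0,0,0,-8.5,0,1],[0,0,0,0,-8.5,0,1],[0,0,0,0,-8.5,0,1],[0,0,0,0,-8.5,0,1]]'; python3 -m inch '[[0,0,0,0,-8.5,0,1],[0,0,0,0,-8.5,0,1],[0,0,0,0,-8.5,0,1],[0,0,0,0,-8.5,0,1],[0,0,0,0,-4.0,0,1]]'; python3 -c "
from h import *
togo((.6336,.065,.08),186.1)"
```

```text
time_s: 0.6
tcp_pos: [0.1599, -0.5781, 0.2307]
orientation: [-90.0, -0.0, 148.3]
force: [0.6, 0.0, 0.4]
finger_gap: 0.0126
time_s: 1.1
tcp_pos: [0.1599, -0.5781, 0.2307]
orientation: [-90.1, -0.0, -173.7]
force: [0.2, 0.0, 0.2]
finger_gap: 0.0001
pos [ 0.1599 -0.5781  0.2307] ori [-9.0060e+01 -1.0000e-02 -1.7374e+02] shift [-540.9  151.2 -587.5] dyaw -0.2 (tool-y turn 0.2) q6 62 F [0.2 0.  0.2] gap 0.0001 t 1.1
```

```bash
python3 -m inch '[[-33.8,0,-36.7,0,0,0,1],[-33.8,0,-36.7,0,0,0,1],[-33.8,0,-36.7,0,0,0,1],[-33.8,0,-36.7,0,0,0,1],[-33.8,0,-36.7,0,0,0,1]]'; python3 -m inch '[[-33.8,0,-36.7,0,0,0,1],[-33.8,0,-36.7,0,0,0,1],[-33.8,0,-36.7,0,0,0,1],[-33.8,0,-36.7,0,0,0,1],[-33.8,0,-36.7,0,0,0,1]]'; python3 -m inch '[[-33.8,0,-36.7,0,0,0,1],[-33.8,0,-36.7,0,0,0,1],[-33.8,0,-36.7,0,0,0,1],[-33.8,0,-36.7,0,0,0,1],[-33.8,0,-36.7,0,0,0,1]]';  python3 -m inch '[[-33.8,0,-36.7,0,0,0,1],[0,40,0,0,0,0,1],[0,40,0,0,0,0,1],[0,40,0,0,0,0,1],[0,40,0,0,0,0,1]]'; python3 -c "
from h import *
togo((.6336,.065,.048),186.1)
shot('top','c',(120,155,315,300),4)"
```

```text
time_s: 1.6
tcp_pos: [0.3096, -0.3764, 0.231]
orientation: [-90.0, -0.0, -174.1]
force: [1.4, 0.4, -0.2]
finger_gap: 0.0
time_s: 2.1
tcp_pos: [0.4587, -0.1761, 0.2313]
orientation: [-90.0, 0.0, -174.0]
force: [1.5, -0.4, 0.6]
finger_gap: 0.0005
time_s: 2.6
tcp_pos: [0.6078, 0.0239, 0.2309]
orientation: [-90.0, -0.0, -174.0]
force: [1.1, -0.4, 1.4]
finger_gap: 0.0001
time_s: 3.1
tcp_pos: [0.6364, 0.062, 0.069]
orientation: [-90.0, -0.1, -174.0]
force: [0.0, 0.4, 0.7]
finger_gap: -0.0001
pos [0.6364 0.062  0.069 ] ori [-9.0000e+01 -6.0000e-02 -1.7403e+02] shift [ 2.4 21.  -3.2] dyaw 0.1 (tool-y turn -0.1) q6 -17 F [0.  0.4 0.7] gap -0.0001 t 3.1
```

View pics/c.png

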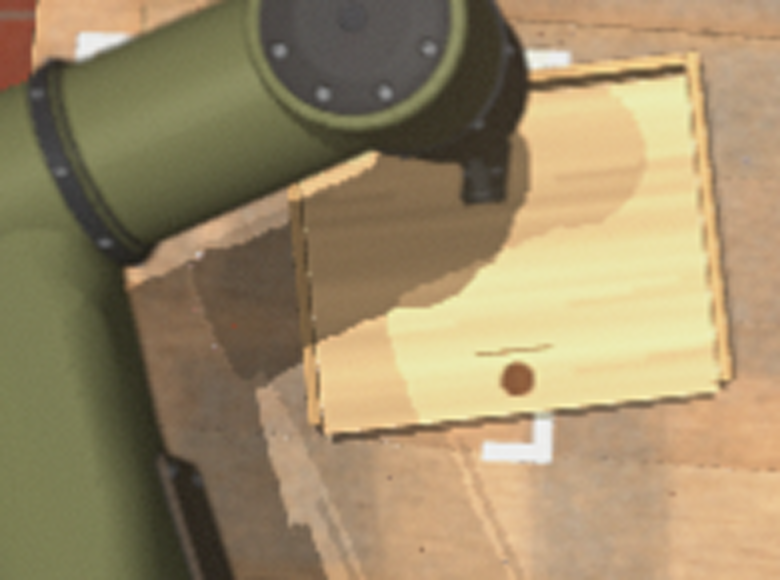

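```bash
python3 -m inch '[[2,16,-3,0,0,0,1],[0,3,0,0,0,0,1],[0,1,0,0,0,0,1],[0,0,0,0,0,0,1]]';python3 -m inch '[[0,1,0,0,0,0,1],[0,1,0,0,0,0,1],[0,0,0,0,0,0,1]]';python3 -m inch '[[0,1,0,0,0,0,1],[0,0,0,0,0,0,1]]'
```

```text
time_s: 3.55
tcp_pos: [0.6356, 0.065, 0.0535]
orientation: [-90.0, 0.2, -174.0]
force: [0.2, 0.3, 0.9]
finger_gap: 0.0
time_s: 3.85
tcp_pos: [0.6347, 0.0647, 0.0496]
orientation: [-90.0, 0.0, -174.0]
force: [0.3, 0.9, -0.1]
finger_gap: -0.0
time_s: 4.05
tcp_pos: [0.6345, 0.0647, 0.0481]
orientation: [-90.0, -0.0, -174.0]
force: [0.7, -0.7, 0.1]
finger_gap: -0.0
```

```bash
python3 -m inch '[[0,2,0,0,0,0,1],[0,0,0,0,0,0,1],[0,0,0,0,0,0,1]]';python3 -m inch '[[0,1,0,0,0,0,1],[0,0,0,0,0,0,1],[0,0,0,0,0,0,1]]'
```

```text
time_s: 4.35
tcp_pos: [0.6346, 0.0647, 0.0462]
orientation: [-90.0, -0.0, -174.0]
force: [0.3, 0.4, -0.8]
finger_gap: -0.0
time_s: 4.65
tcp_pos: [0.635, 0.0647, 0.0462]
orientation: [-90.0, 0.1, -174.0]
force: [-0.9, 0.0, 4.7]
finger_gap: -0.0002
```

```bash
python3 -m inch '[[0,1,0,0,0,0,1],[5,0,0,0,0,0,1],[10,0,0,0,0,0,1],[15,0,0,0,0,0,1],[15,0,0,0,0,0,1]]';python3 -m inch '[[15,0,0,0,0,0,1],[15,0,0,0,0,0,1],[15,0,0,0,0,0,1],[15,0,0,0,0,0,1],[15,0,0,0,0,0,1]]';python3 -m inch '[[15,0,0,0,0,0,1],[15,0,0,0,0,0,1],[15,0,0,0,0,0,1],[10,0,0,0,0,0,1],[5,0,0,0,0,0,1]]'; python3 -c "
from h import *
togo((.439,.044,.048),186.1)
shot('top','d',(120,155,315,300),4)"
```

```text
time_s: 5.15
tcp_pos: [0.591, 0.0599, 0.0461]
orientation: [-90.0, 0.2, -174.0]
force: [1.5, -0.2, 7.7]
finger_gap: -0.0001
time_s: 5.65
tcp_pos: [0.5161, 0.0518, 0.046]
orientation: [-89.9, 0.2, -174.0]
force: [2.3, -1.5, 7.6]
finger_gap: -0.0
time_s: 6.15
tcp_pos: [0.4563, 0.0452, 0.0461]
orientation: [-89.9, 0.2, -174.0]
force: [1.8, -3.4, 7.1]
finger_gap: -0.0
pos [0.4563 0.0452 0.0461] ori [ -89.92    0.2  -174.03] shift [17.3 -2.  -0.6] dyaw 0.1 (tool-y turn -0.1) q6 -25 F [ 1.8 -3.4  7.1] gap -0.0 t 6.15
```

View pics/d.png

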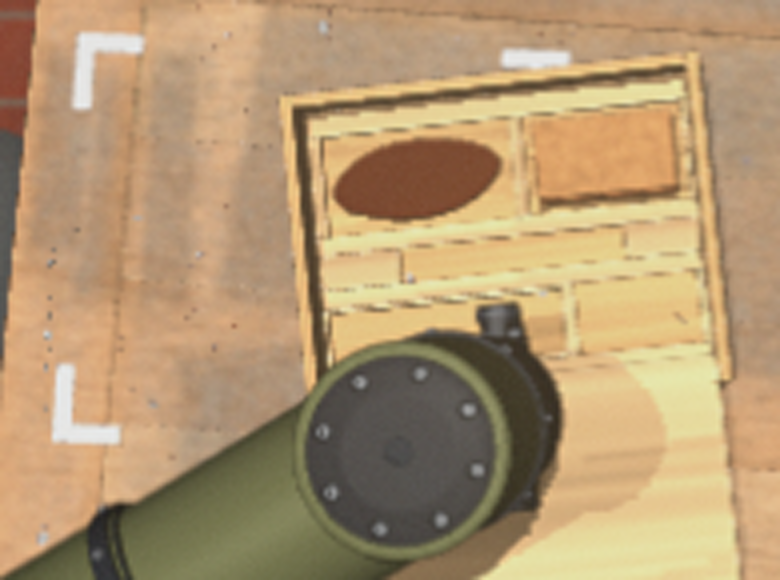

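```bash
python3 -m inch '[[4,0,0,0,0,0,1],[4,0,0,0,0,0,1],[0,0,0,0,0,0,1]]';python3 -m inch '[[3,0,0,0,0,0,1],[3,0,0,0,0,0,1],[0,0,0,0,0,0,1]]';python3 -m inch '[[2,0,0,0,0,0,1],[0,0,0,0,0,0,1]]';python3 -c "
from h import *
togo((.439,.044,.048),186.1)
shot('top','e',(120,155,315,300),4)"
```

```text
time_s: 6.5
tcp_pos: [0.4484, 0.0444, 0.046]
orientation: [-89.9, 0.2, -174.0]
force: [-0.8, -4.0, 8.1]
finger_gap: 0.0004
time_s: 6.8
tcp_pos: [0.4431, 0.0446, 0.0461]
orientation: [-90.0, 0.3, -174.0]
force: [2.7, -0.8, 7.1]
finger_gap: -0.0002
time_s: 7.0
tcp_pos: [0.4414, 0.0447, 0.0461]
orientation: [-90.0, 0.3, -174.0]
force: [3.0, -0.7, 5.3]
finger_gap: -0.0003
pos [0.4414 0.0447 0.0461] ori [ -90.03    0.29 -174.02] shift [ 2.4 -1.9  0.4] dyaw 0.1 (tool-y turn -0.1) q6 -26 F [ 3.  -0.7  5.3] gap -0.0003 t 7.0
```

View pics/e.png

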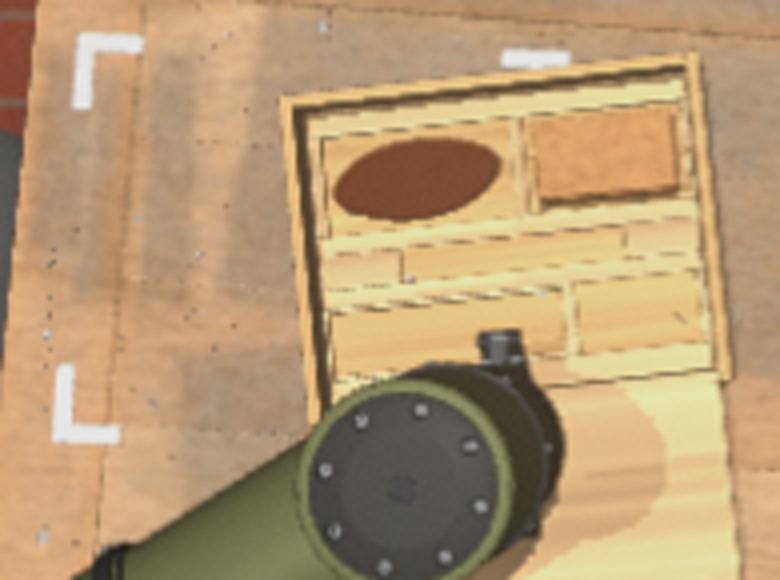

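```bash
python3 -m inch '[[2,0,0,0,0,0,1],[2,0,0,0,0,0,1],[0,0,0,0,0,0,1]]';python3 -m inch '[[2,0,0,0,0,0,1],[0,0,0,0,0,0,1]]';python3 -m inch '[[2,0,0,0,0,0,1],[0,0,0,0,0,0,1]]';python3 -m inch '[[0,-10,0,0,0,0,1],[0,-50,0,0,0,0,1],[0,-50,0,0,0,0,1],[0,-50,0,0,0,0,1]]';python3 -m inch '[[-7,0,50,0,0,0,-0.2],[-7,0,50,0,0,0,-0.2],[-7,0,50,0,0,0,-0.2],[-7,0,50,0,0,0,-0.2],[-7,0,50,0,0,0,-0.2]]'; python3 -c "
from h import *
togo((.5735,-.3184,.2),98.4)
shot('top','e',(120,155,315,300),4)"
```

```text
time_s: 7.35
tcp_pos: [0.4374, 0.0444, 0.0461]
orientation: [-90.0, 0.3, -174.0]
force: [2.0, -0.3, 5.6]
finger_gap: 0.0
time_s: 7.55
tcp_pos: [0.4355, 0.0442, 0.0461]
orientation: [-90.0, 0.3, -174.0]
force: [4.3, 0.0, 6.2]
finger_gap: -0.0
time_s: 7.75
tcp_pos: [0.4335, 0.044, 0.0461]
orientation: [-90.1, 0.3, -174.0]
force: [3.2, 0.8, 6.5]
finger_gap: -0.0
time_s: 8.15
tcp_pos: [0.4308, 0.0431, 0.206]
orientation: [-90.0, -0.1, -174.0]
force: [2.6, 1.2, 1.0]
finger_gap: -0.0004
time_s: 8.65
tcp_pos: [0.4915, -0.2011, 0.2042]
orientation: [-90.0, -0.0, -174.0]
force: [1.4, 0.8, 0.2]
finger_gap: 0.0509
pos [ 0.4915 -0.2011  0.2042] ori [-9.0040e+01 -3.0000e-02 -1.7404e+02] shift [-69.3   4.1 125.2] dyaw -87.6 (tool-y turn 87.6) q6 7 F [1.4 0.8 0.2] gap 0.0509 t 8.65
```

View pics/e.png

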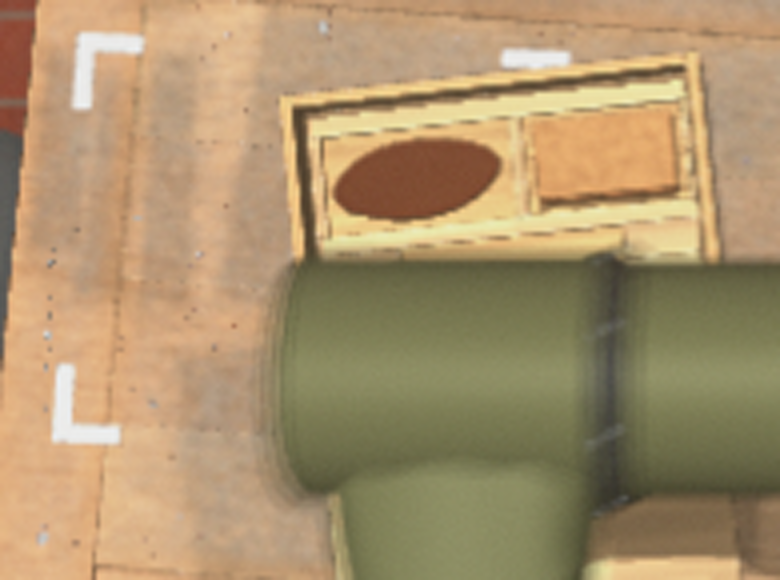

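```bash
python3 -m inch '[[0,0,0,0,-7.75,0,-0.2],[0,0,0,0,-7.75,0,-0.2],[0,0,0,0,-7.75,0,-0.2],[0,0,0,0,-7.75,0,-0.2],[0,0,0,0,-7.75,0,-0.2]]';python3 -m inch '[[0,0,0,0,-7.75,0,-0.2],[0,0,0,0,-7.75,0,-0.2],[0,0,0,0,-7.75,0,-0.2],[0,0,0,0,-7.75,0,-0.2],[0,0,0,0,-7.75,0,-0.2]]'; python3 -c "
from h import *
togo((.4376,-.3149,.1),83.5)
shot('top','f',(320,165,480,305),4)"
```

```text
time_s: 9.2
tcp_pos: [0.4914, -0.199, 0.2039]
orientation: [-90.1, -0.0, -135.0]
force: [0.1, -0.5, -0.5]
finger_gap: 0.051
time_s: 9.7
tcp_pos: [0.4914, -0.1989, 0.204]
orientation: [-90.1, 0.0, -96.2]
force: [0.4, 0.1, 0.5]
finger_gap: 0.051
pos [ 0.4914 -0.1989  0.204 ] ori [-9.009e+01  3.000e-02 -9.622e+01] shift [121.2 104.  -40.7] dyaw -0.3 (tool-y turn 0.3) q6 84 F [0.4 0.1 0.5] gap 0.051 t 9.7
```

View pics/f.png

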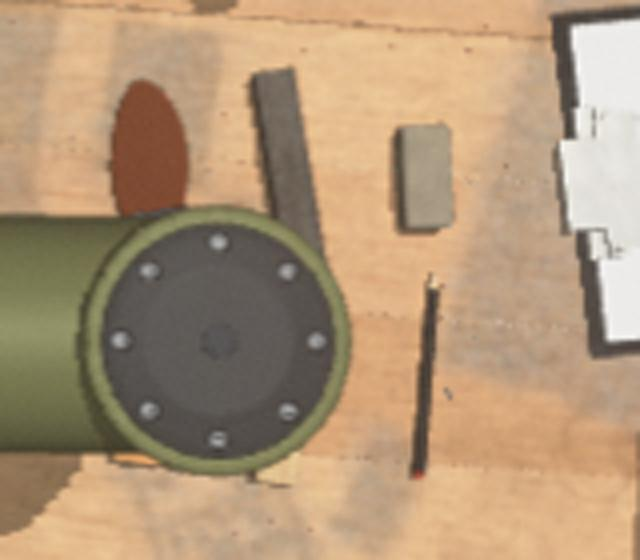

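Positions are unchanged. Move over the light blank and check.

```bash
python3 -m inch '[[40.4,0,-13.6,0,0,0,-0.2],[40.4,0,-13.6,0,0,0,-0.2],[40.4,0,-13.5,0,0,0,-0.2],[0,49,0,0,0,0,-0.2],[0,49,0,0,0,0,-0.2]]';python3 -m inch '[[0,0,0,0,0,0,-0.2]]';python3 -c "
from h import *
togo((.4376,-.3149,.006),83.5)
shot('scene','g',(280,120,460,260),4)
"
```

```text
time_s: 10.25
tcp_pos: [0.4375, -0.3161, 0.1062]
orientation: [-89.8, 0.0, -96.9]
force: [0.7, -0.5, -1.3]
finger_gap: 0.0516
time_s: 10.35
tcp_pos: [0.4331, -0.3129, 0.0982]
orientation: [-90.8, 0.3, -96.8]
force: [-0.7, -0.1, -1.0]
finger_gap: 0.0516
pos [ 0.4331 -0.3129  0.0982] ori [-90.76   0.32 -96.76] shift [ 2.  92.2  5.9] dyaw 0.3 (tool-y turn -0.3) q6 98 F [-0.7 -0.1 -1. ] gap 0.0516 t 10.35
```

View pics/g.png

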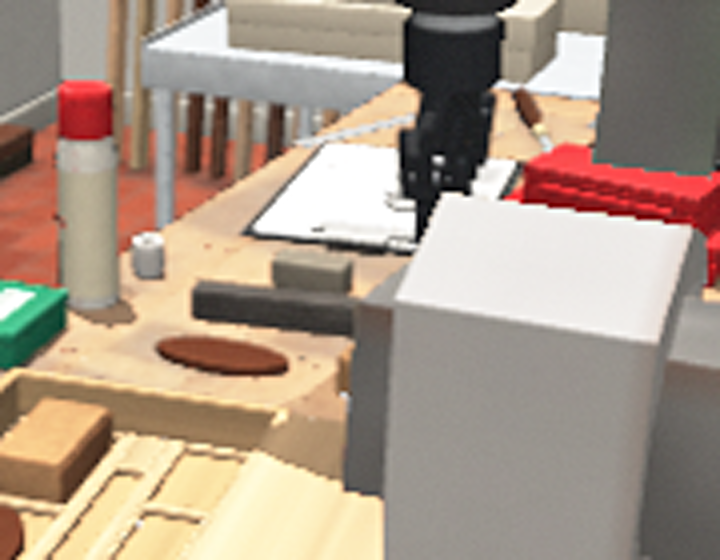

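```bash
python3 -m inch '[[0,0,0,0,0,0,-0.2],[0,0,0,0,0,0,-0.2]]';python3 -c "
from h import *
togo((.4376,-.3149,.006),83.5);print(status.state()['joint_pos'].round(1),status.state()['ft_torque'].round(2))
"
```

```text
time_s: 10.6
tcp_pos: [0.4393, -0.3155, 0.11]
orientation: [-89.7, -0.1, -96.5]
force: [-0.0, 0.0, -0.1]
finger_gap: 0.0511
pos [ 0.4393 -0.3155  0.11  ] ori [-89.73  -0.1  -96.53] shift [ -0.5 104.   -2.3] dyaw 0.0 (tool-y turn -0.0) q6 98 F [-0.   0.  -0.1] gap 0.0511 t 10.6
[-14.3  -5.9 -15.8   0.1 -79.8  97.8] [ 0.04 -0.01  0.05]
```

```bash
python3 -m inch '[[0,30,0,0,0,0,-0.2],[0,30,0,0,0,0,-0.2],[0,20,0,0,0,0,-0.2],[0,0,0,0,0,0,-0.2],[0,0,0,0,0,0,-0.2]]';python3 -c "
from h import *
togo((.4376,-.3149,.006),83.5)
shot('top','f',(320,165,480,305),4)
"
```

```text
time_s: 11.1
tcp_pos: [0.4388, -0.3154, 0.0287]
orientation: [-89.9, -0.1, -96.5]
force: [0.7, 0.1, 0.6]
finger_gap: 0.0515
pos [ 0.4388 -0.3154  0.0287] ori [-8.986e+01 -7.000e-02 -9.651e+01] shift [-0.4 22.7 -1.3] dyaw 0.0 (tool-y turn -0.0) q6 98 F [0.7 0.1 0.6] gap 0.0515 t 11.1
```

View pics/f.png

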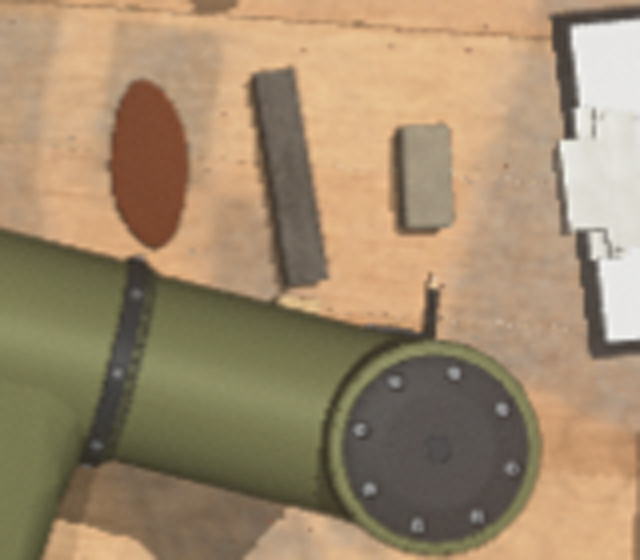

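```bash
python3 -m inch '[[0,15,-1,0,0,0,-0.2],[0,7.5,0,0,0,0,-0.2],[0,0,0,0,0,0,1],[0,0,0,0,0,0,1],[0,0,0,0,0,0,1]]';python3 -m inch '[[0,0,0,0,0,0,1],[0,0,0,0,0,0,1],[0,0,0,0,0,0,1]]';python3 -c "
from h import *
togo((.4376,-.3149,.006),83.5)
"
```

```text
time_s: 11.65
tcp_pos: [0.4368, -0.3149, 0.0042]
orientation: [-90.0, -0.0, -96.5]
force: [0.0, 0.0, -1.3]
finger_gap: 0.0261
time_s: 11.95
tcp_pos: [0.4366, -0.3148, 0.0038]
orientation: [-90.0, 0.0, -96.5]
force: [-0.4, 0.5, -0.4]
finger_gap: 0.0259
pos [ 0.4366 -0.3148  0.0038] ori [-9.000e+01  1.000e-02 -9.654e+01] shift [ 0.  -2.2  1. ] dyaw 0.0 (tool-y turn -0.0) q6 98 F [-0.4  0.5 -0.4] gap 0.0259 t 11.95
```

```bash
python3 -m inch '[[0,-15,0,0,0,0,1],[0,-30,0,0,0,0,1],[0,-30,0,0,0,0,1],[0,-30,0,0,0,0,1],[0,-20,0,0,0,0,1]]';python3 -m inch '[[0,0,0,0,7.75,0,1],[0,0,0,0,7.75,0,1],[0,0,0,0,7.75,0,1],[0,0,0,0,7.75,0,1],[0,0,0,0,7.75,0,1]]';python3 -m inch '[[0,0,0,0,7.75,0,1],[0,0,0,0,7.75,0,1],[0,0,0,0,7.75,0,1],[0,0,0,0,7.75,0,1],[0,0,0,0,7.75,0,1]]';python3 -c "
from h import *
shot('top','i',(120,155,315,300),4)
im=viewer.snapshot('top');cv2.imwrite('pics/j.png',cv2.resize(im[165:330,320:500],None,fx=4,fy=3.6))
togo((.4376,-.3149,.006),186.1)
"
```

```text
time_s: 12.45
tcp_pos: [0.4373, -0.3154, 0.1329]
orientation: [-89.8, -0.1, -96.5]
force: [0.2, -0.3, -0.8]
finger_gap: 0.0256
time_s: 12.95
tcp_pos: [0.4367, -0.3149, 0.1302]
orientation: [-89.9, 0.0, -135.6]
force: [-0.4, -0.1, -1.1]
finger_gap: 0.0259
time_s: 13.45
tcp_pos: [0.4367, -0.3149, 0.1302]
orientation: [-90.0, 0.1, -174.4]
force: [-0.2, 0.4, 0.1]
finger_gap: 0.0265
pos [ 0.4367 -0.315   0.13  ] ori [-8.9970e+01  5.0000e-02 -1.7411e+02] shift [ -0.8 124.   -0. ] dyaw 0.2 (tool-y turn -0.2) q6 20 F [-0.6 -0.3 -0.9] gap 0.0257 t 13.55
```

View pics/i.png

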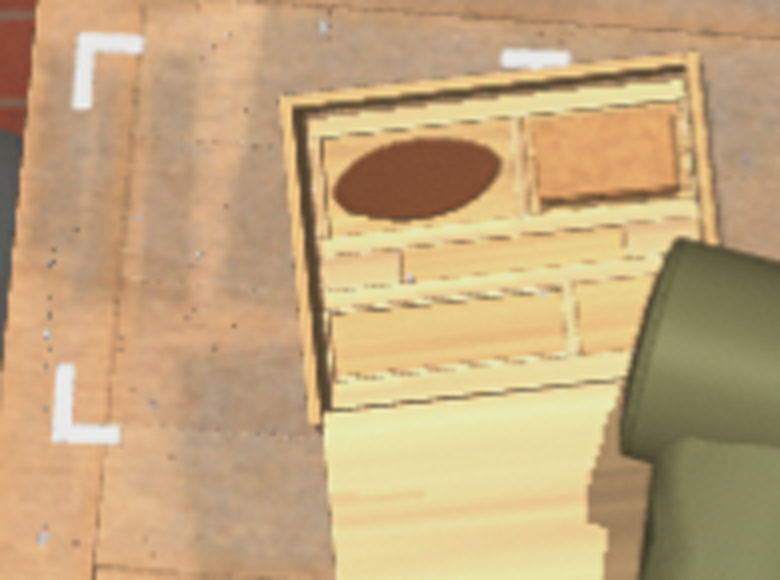

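View pics/j.png

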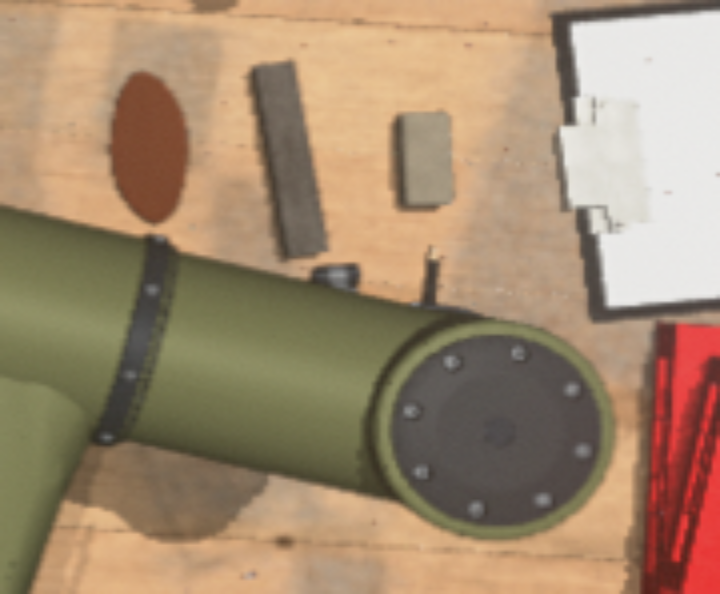

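```bash
cat > box.py <<'E'
from h import *
def fit(corn,z=.046,off=(120,155),f=4):
    "fit box pose from 4 outer top corners BL,BR,FR,FL (crop px)"
    w=pix2w("top",np.array(corn)/f+np.array(off),z)[:,:2]
    m=np.array([[106,135.5],[106,-135.5],[-106,-135.5],[-106,135.5]])/1000
    c=w.mean(0);d=w-c;a=np.arctan2((m[:,0]*d[:,1]-m[:,1]*d[:,0]).sum(),(m*d).sum())
    return c,np.degrees(a)
def b2w(c,a,p):
    a=np.radians(a);return c+np.array([[np.cos(a),-np.sin(a)],[np.sin(a),np.cos(a)]])@np.array(p)
def w2b(c,a,p): 
    a=np.radians(a);return np.array([[np.cos(a),np.sin(a)],[-np.sin(a),np.cos(a)]])@(np.array(p)-c)
E
python3 - <<'E'
from box import *
c,a=fit([(281,97),(699,53),(732,380),(312,425)]);print(c,a)
for n,p,z in [("blank",[(330,312),(563,287),(568,357),(333,380)],.012),("pencil",[(402,252),(620,230),(625,250),(402,280)],.012),("stone",[(575,283),(700,268),(710,345),(580,357)],.012),("liftedge",[(330,408),(620,380)],.046)]:
    w=pix2w("top",np.array(p)/4+[120,155],z)[:,:2]
    print(n,[w2b(c,a,q).round(4).tolist() for q in w],"centre",w2b(c,a,w.mean(0)))
t=b2w(c,a,(-.0565,.0475));print(t)
togo((*t,.12),186.1)
E
```

```text
[0.55893732 0.05730041] 6.155369608610559
blank [[-0.0345, 0.124], [-0.0343, -0.0296], [-0.0801, -0.0284], [-0.0789, 0.1261]] centre [-0.05696942  0.0480296 ]
pencil [[-0.0004, 0.0732], [-0.0012, -0.0705], [-0.0146, -0.0724], [-0.0187, 0.0749]] centre [-0.00872557  0.00130096]
stone [[-0.0326, -0.0377], [-0.0315, -0.12], [-0.0821, -0.1213], [-0.0809, -0.0362]] centre [-0.05675801 -0.07881366]
liftedge [[-0.0958, 0.1218], [-0.0974, -0.0636]] centre [-0.09659339  0.02908529]
[0.49766987 0.09846836]
pos [ 0.4367 -0.315   0.13  ] ori [-8.9970e+01  5.0000e-02 -1.7411e+02] shift [-103.1    9.8 -405. ] dyaw 0.2 (tool-y turn -0.2) q6 20 F [-0.6 -0.3 -0.9] gap 0.0257 t 13.55
```

```bash
python3 -m inch '[[-10.3,0,-40.5,0,0,0,1],[-10.3,0,-40.5,0,0,0,1],[-10.3,0,-40.5,0,0,0,1],[-10.3,0,-40.5,0,0,0,1],[-10.3,0,-40.5,0,0,0,1]]';python3 -m inch '[[-10.3,0,-40.5,0,0,0,1],[-10.3,0,-40.5,0,0,0,1],[-10.3,0,-40.5,0,0,0,1],[-10.3,0,-40.5,0,0,0,1],[-10.3,0,-40.5,0,0,0,1]]';python3 -m inch '[[0,30,0,0,0,0,1],[0,20,0,0,0,0,1],[0,0,0,0,0,0,1],[0,0,0,0,0,0,1],[0,0,0,0,0,0,1]]';python3 -c "
from h import *
togo((.4977,.0985,.012),186.1)
shot('top','k',(120,155,315,300),4)
shot('scene','l',(220,190,380,310),5)
"
```

```text
time_s: 14.05
tcp_pos: [0.4669, -0.1065, 0.1298]
orientation: [-90.0, 0.1, -173.8]
force: [0.9, 1.0, -0.4]
finger_gap: 0.0252
time_s: 14.55
tcp_pos: [0.4971, 0.1005, 0.1299]
orientation: [-90.0, 0.1, -173.8]
force: [1.8, -0.2, -0.9]
finger_gap: 0.0258
time_s: 15.05
tcp_pos: [0.4979, 0.0987, 0.0809]
orientation: [-90.0, 0.2, -174.0]
force: [0.9, 0.7, -0.7]
finger_gap: 0.0256
pos [0.4979 0.0987 0.0809] ori [-9.0040e+01  1.6000e-01 -1.7399e+02] shift [ 0.5 68.9  0.3] dyaw 0.1 (tool-y turn -0.1) q6 -28 F [ 0.9  0.7 -0.7] gap 0.0256 t 15.05
```

View pics/k.png

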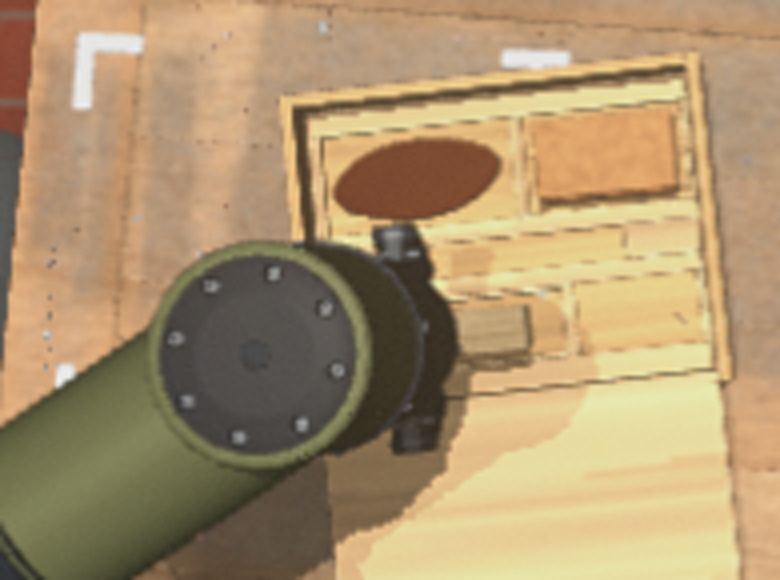

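View pics/l.png

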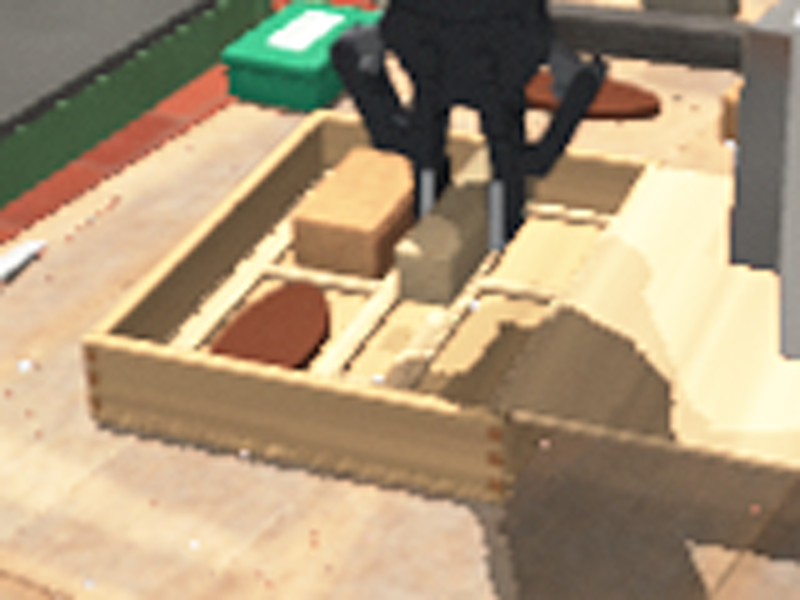

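```bash
python3 - <<'E'
from box import *
c,a=np.array([.5589,.0573]),6.15
for p in [(530,330),(528,305),(531,355)]: print(w2b(c,a,pix2w("top",np.array(p)/4+[120,155],.104)[0,:2]))
E
python3 -m inch '[[0,25,0,0,0,0,1],[0,20,0,0,0,0,1],[0,10,0,0,0,0,1],[0,0,0,0,0,0,1]]';python3 -m inch '[[0,6,0,0,0,0,1],[0,3,0,0,0,0,1],[0,0,0,0,0,0,1]]';python3 -c "
from h import *
togo((.4977,.0985,.012),186.1)"
```

```text
[-0.05974065 -0.01741621]
[-0.04456553 -0.01769431]
[-0.07482999 -0.01653268]
time_s: 15.55
tcp_pos: [0.4964, 0.0982, 0.023]
orientation: [-90.0, -0.1, -174.0]
force: [0.4, 1.2, -1.6]
finger_gap: 0.026
time_s: 15.85
tcp_pos: [0.4971, 0.0988, 0.0149]
orientation: [-90.0, 0.0, -174.0]
force: [1.1, -0.6, -1.1]
finger_gap: 0.026
pos [0.4971 0.0988 0.0149] ori [-9.0010e+01  1.0000e-02 -1.7404e+02] shift [-0.6  2.9  0.3] dyaw 0.1 (tool-y turn -0.1) q6 -28 F [ 1.1 -0.6 -1.1] gap 0.026 t 15.85
```

```bash
python3 -m inch '[[0,3,0,0,0,0,1],[0,1.5,0,0,0,0,1],[0,0,0,0,0,0,1]]';python3 -m inch '[[0,0,0,0,0,0,0.15],[0,0,0,0,0,0,0.15],[0,0,0,0,0,0,0.15]]';python3 -m inch '[[0,-15,0,0,0,0,0.15],[0,-50,0,0,0,0,0],[0,-50,0,0,0,0,0],[0,-10,0,0,0,0,0]]';python3 -m inch '[[0,0,45,0,0,0,0],[0,0,45,0,0,0,0],[0,0,45,0,0,0,0],[0,0,45,0,0,0,0],[0,0,45,0,0,0,0]]';python3 -c "
from h import *
togo((.5739,-.408,.2),92.1)
shot('top','m',(120,155,315,300),4)
shot('scene','n',(220,190,380,310),5)"
```

```text
time_s: 16.15
tcp_pos: [0.4979, 0.099, 0.011]
orientation: [-90.0, 0.1, -174.0]
force: [3.4, 0.9, 0.7]
finger_gap: 0.0258
time_s: 16.45
tcp_pos: [0.497, 0.0988, 0.0111]
orientation: [-90.0, -0.0, -174.0]
force: [-3.1, 0.6, 6.4]
finger_gap: 0.0366
time_s: 16.85
tcp_pos: [0.4995, 0.0993, 0.1422]
orientation: [-90.1, 0.5, -174.0]
force: [0.7, -0.2, 0.2]
finger_gap: 0.0428
time_s: 17.35
tcp_pos: [0.5201, -0.1268, 0.135]
orientation: [-90.0, -0.0, -174.0]
force: [0.4, 0.9, 0.4]
finger_gap: 0.0422
pos [ 0.5201 -0.1268  0.135 ] ori [-9.0020e+01 -1.0000e-02 -1.7403e+02] shift [-24.3 -65.1 285.3] dyaw 86.1 (tool-y turn -86.1) q6 -2 F [0.4 0.9 0.4] gap 0.0422 t 17.35
```

View pics/m.png

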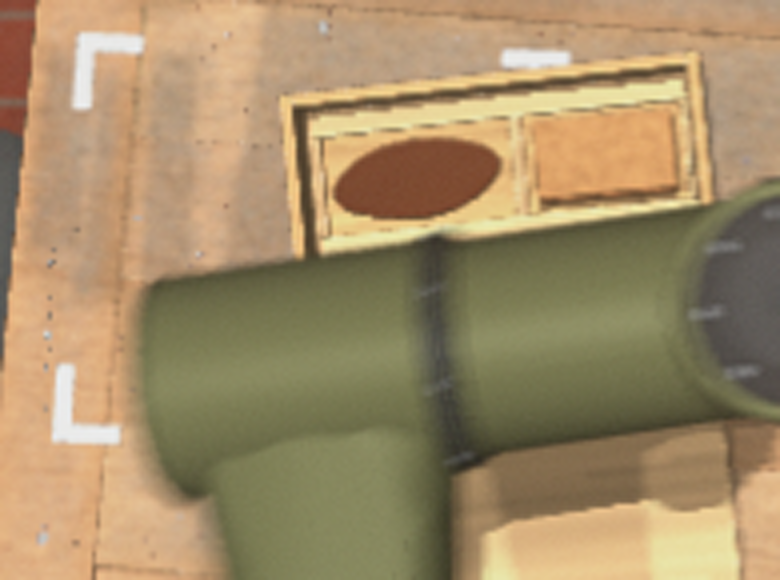

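View pics/n.png

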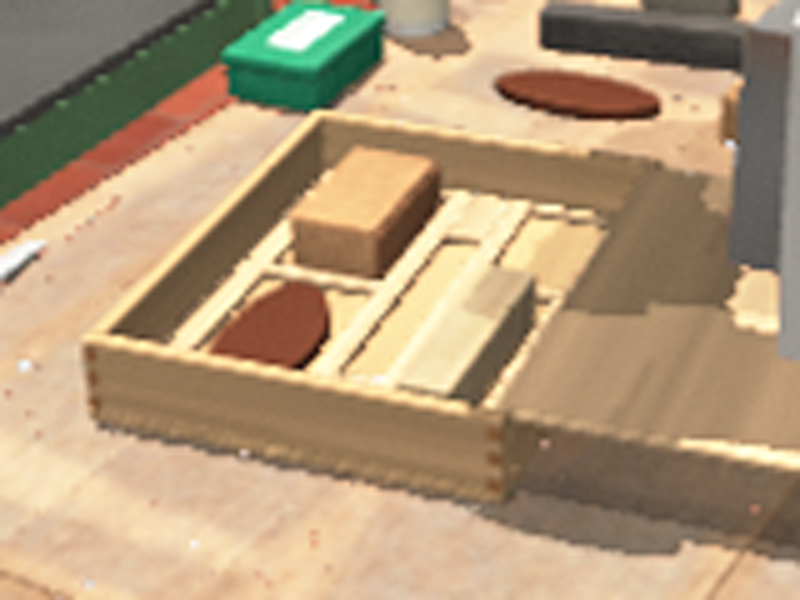

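```bash
python3 -c "
from h import *
print(pix2w('top',[(393,133)],.19),pix2w('top',[(378,152)],0.0))"
python3 -m inch '[[0,0,0,0,-7.83,0,-0.4],[0,0,0,0,-7.83,0,-0.4],[0,0,0,0,-7.83,0,-0.4],[0,0,0,0,-7.83,0,-0.4],[0,0,0,0,-7.83,0,-0.4]]';python3 -m inch '[[0,0,0,0,-7.83,0,-0.4],[0,0,0,0,-7.83,0,-0.4],[0,0,0,0,-7.83,0,-0.4],[0,0,0,0,-7.83,0,-0.4],[0,0,0,0,-7.83,0,-0.4]]'; python3 -m inch '[[0,0,0,0,-7.83,0,-0.4],[0,0,0,0,0,0,-0.4]]';python3 -c "
from h import *
togo((.5739,-.408,.1),92.1)"
```

```text
[[ 0.74071719 -0.2957804   0.19      ]] [[ 0.72740823 -0.28558363  0.        ]]
time_s: 17.95
tcp_pos: [0.5201, -0.1247, 0.1348]
orientation: [-90.0, -0.0, -134.6]
force: [0.3, 0.4, 0.6]
finger_gap: 0.0598
time_s: 18.45
tcp_pos: [0.5202, -0.1246, 0.1348]
orientation: [-90.0, 0.0, -95.4]
force: [-0.3, 0.2, -0.0]
finger_gap: 0.0596
time_s: 18.65
tcp_pos: [0.5202, -0.1247, 0.1349]
orientation: [-90.0, 0.0, -87.8]
force: [0.0, -0.7, -0.7]
finger_gap: 0.0593
pos [ 0.5202 -0.1247  0.1349] ori [-9.004e+01  2.000e-02 -8.783e+01] shift [285.2  34.8  43. ] dyaw -0.1 (tool-y turn 0.1) q6 84 F [ 0.  -0.7 -0.7] gap 0.0593 t 18.65
```

```bash
python3 -m inch '[[40.7,0,0,0,0,0,-0.4],[40.7,0,0,0,0,0,-0.4],[40.7,0,0,0,0,0,-0.4],[40.7,0,0,0,0,0,-0.4],[40.7,0,10,0,0,0,-0.4]]';python3 -m inch '[[40.7,0,16,0,0,0,-0.4],[40.7,0,16,0,0,0,-0.4],[0,25,0,0,0,0,-0.4],[0,25,0,0,0,0,-0.4],[0,20,0,0,0,0,-0.4]]';python3 -m inch '[[0,20,0,0,0,0,-0.4],[0,0,0,0,0,0,-0.4],[0,0,0,0,0,0,-0.4]]';python3 -c "
from h import *
togo((.5739,-.408,.004),92.1)
shot('top','o',(320,165,480,305),4)"
```

```text
time_s: 19.15
tcp_pos: [0.5374, -0.3295, 0.1355]
orientation: [-90.0, 0.0, -88.2]
force: [0.8, 0.3, 0.9]
finger_gap: 0.0598
time_s: 19.65
tcp_pos: [0.5722, -0.4081, 0.0624]
orientation: [-90.1, 0.1, -88.2]
force: [0.2, 0.0, 0.2]
finger_gap: 0.0599
time_s: 19.95
tcp_pos: [0.5727, -0.4082, 0.0453]
orientation: [-90.1, 0.0, -88.0]
force: [0.1, -0.1, 0.8]
finger_gap: 0.0597
pos [ 0.5727 -0.4082  0.0453] ori [-90.05   0.   -88.02] shift [-0.1 41.3  1.3] dyaw 0.1 (tool-y turn -0.1) q6 111 F [ 0.1 -0.1  0.8] gap 0.0597 t 19.95
```

View pics/o.png

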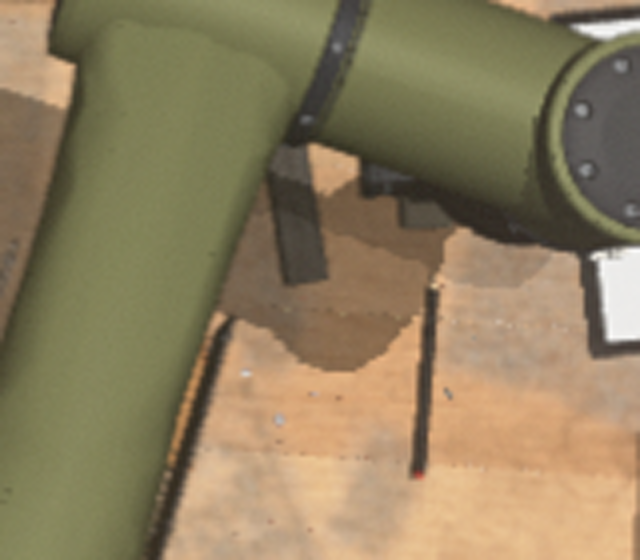

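```bash
python3 -m inch '[[0,20,1,0,0,0,-0.4],[0,15,0,0,0,0,-0.4],[0,5,0,0,0,0,-0.4],[0,0,0,0,0,0,-0.4],[0,0,0,0,0,0,1]]';python3 -m inch '[[0,0,0,0,0,0,1],[0,0,0,0,0,0,1],[0,0,0,0,0,0,1],[0,0,0,0,0,0,1],[0,0,0,0,0,0,1]]';python3 -c "
from h import *
togo((.5739,-.408,.004),92.1)"
```

```text
time_s: 20.5
tcp_pos: [0.574, -0.4085, 0.0062]
orientation: [-90.0, -0.0, -87.9]
force: [0.0, 0.4, -0.4]
finger_gap: 0.0469
time_s: 21.0
tcp_pos: [0.5744, -0.4086, 0.0068]
orientation: [-89.9, -0.1, -87.9]
force: [-0.7, 1.5, 6.0]
finger_gap: 0.0321
pos [ 0.5744 -0.4086  0.0068] ori [-8.99e+01 -7.00e-02 -8.79e+01] shift [-0.6  2.8 -0.5] dyaw -0.0 (tool-y turn 0.0) q6 111 F [-0.7  1.5  6. ] gap 0.0321 t 21.0
```

```bash
python3 -m inch '[[0,-15,0,0,0,0,1],[0,-30,0,0,0,0,1],[0,-30,0,0,0,0,1],[0,-30,0,0,0,0,1],[0,-20,0,0,0,0,1]]';python3 -m inch '[[-40,0,-5,0,0,0,1],[-40,0,-5,0,0,0,1],[-40,0,-5,0,0,0,1],[-40,0,-5,0,0,0,1],[-40,0,-5,0,0,0,1]]';python3 -m inch '[[0,0,0,0,7.83,0,1],[0,0,0,0,7.83,0,1],[0,0,0,0,7.83,0,1],[0,0,0,0,7.83,0,1],[0,0,0,0,7.83,0,1]]';python3 -m inch '[[0,0,0,0,7.83,0,1],[0,0,0,0,7.83,0,1],[0,0,0,0,7.83,0,1],[0,0,0,0,7.83,0,1],[0,0,0,0,7.83,0,1]]';python3 -m inch '[[0,0,0,0,7.83,0,1],[0,0,0,0,0,0,1]]';python3 -c "
from box import *
c,a=np.array([.5589,.0573]),6.15
t=b2w(c,a,(-.0565,-.0787));print(t)
togo((*t,.12),186.1)
shot('top','p',(120,155,315,300),4)
"
```

```text
time_s: 21.5
tcp_pos: [0.5739, -0.4086, 0.1334]
orientation: [-89.9, -0.1, -87.9]
force: [0.3, -0.8, -0.4]
finger_gap: 0.032
time_s: 22.0
tcp_pos: [0.5406, -0.2078, 0.1304]
orientation: [-90.0, 0.0, -87.9]
force: [0.3, 0.8, -0.7]
finger_gap: 0.0322
time_s: 22.5
tcp_pos: [0.541, -0.2091, 0.1304]
orientation: [-90.0, -0.0, -127.4]
force: [0.3, -0.3, -1.7]
finger_gap: 0.0315
time_s: 23.0
tcp_pos: [0.541, -0.2092, 0.1304]
orientation: [-90.0, -0.0, -166.5]
force: [-0.0, 0.3, -1.4]
finger_gap: 0.0319
time_s: 23.2
tcp_pos: [0.5411, -0.2093, 0.1304]
orientation: [-90.0, -0.0, -174.1]
force: [0.8, -0.5, -1.7]
finger_gap: 0.0319
[ 0.51115644 -0.02700001]
pos [ 0.5411 -0.2093  0.1304] ori [-9.0020e+01 -3.0000e-02 -1.7412e+02] shift [  11.1   10.5 -184.4] dyaw 0.2 (tool-y turn -0.2) q6 7 F [ 0.8 -0.5 -1.7] gap 0.0319 t 23.2
```

View pics/p.png

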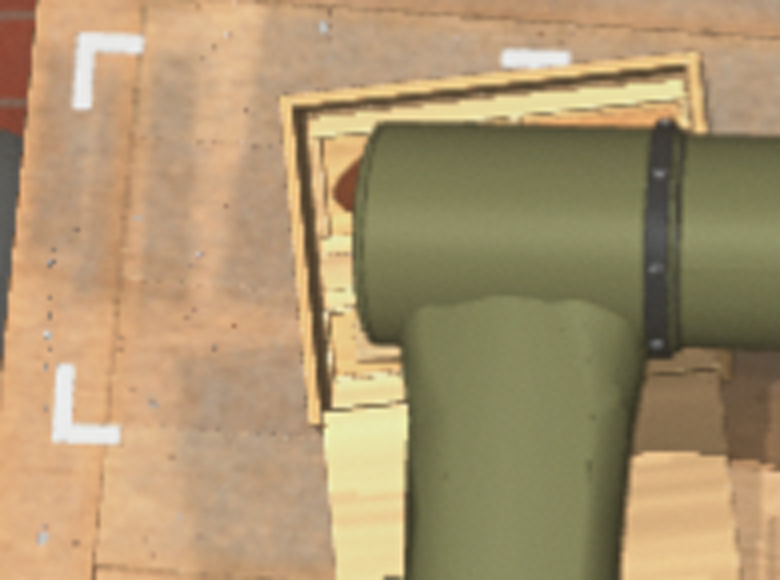

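```bash
python3 -m inch '[[2.2,0,-36.8,0,0,0,1],[2.2,0,-36.8,0,0,0,1],[2.2,0,-36.8,0,0,0,1],[2.2,0,-36.8,0,0,0,1],[2.2,0,-36.8,0,0,0,1]]';python3 -m inch '[[0,25,0,0,0,0,1],[0,25,0,0,0,0,1],[0,0,0,0,0,0,1],[0,0,0,0,0,0,1],[0,0,0,0,0,0,1]]';python3 -c "
from box import *
togo((.5112,-.027,.015),186.1)
shot('top','q',(120,155,315,300),4)
shot('scene','r',(220,190,380,310),5)
"
```

```text
time_s: 23.75
tcp_pos: [0.5108, -0.0261, 0.1305]
orientation: [-90.0, 0.0, -173.8]
force: [0.8, 0.2, -1.2]
finger_gap: 0.0317
time_s: 24.25
tcp_pos: [0.5123, -0.0277, 0.0821]
orientation: [-90.0, 0.1, -174.0]
force: [-0.4, -1.1, -1.3]
finger_gap: 0.0317
pos [ 0.5123 -0.0277  0.0821] ori [-8.999e+01  1.300e-01 -1.740e+02] shift [ 1.2 67.1 -0.8] dyaw 0.1 (tool-y turn -0.1) q6 -13 F [-0.4 -1.1 -1.3] gap 0.0317 t 24.25
```

View pics/q.png

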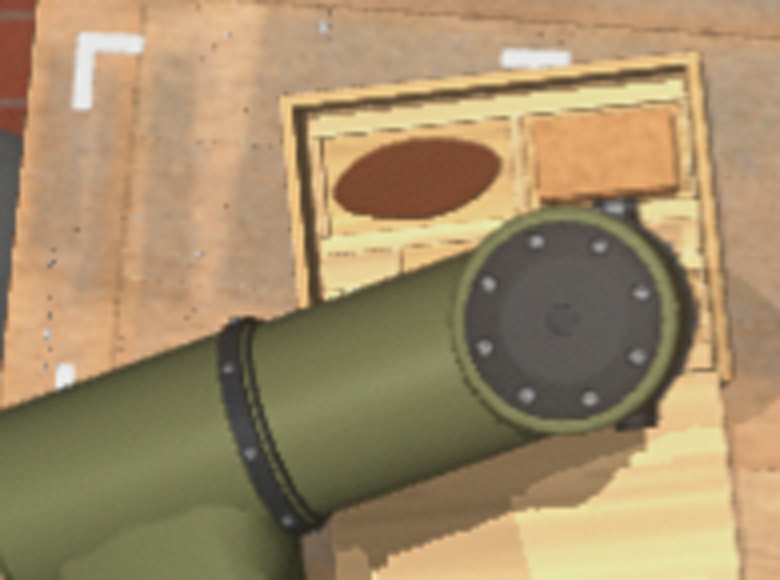

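View pics/r.png

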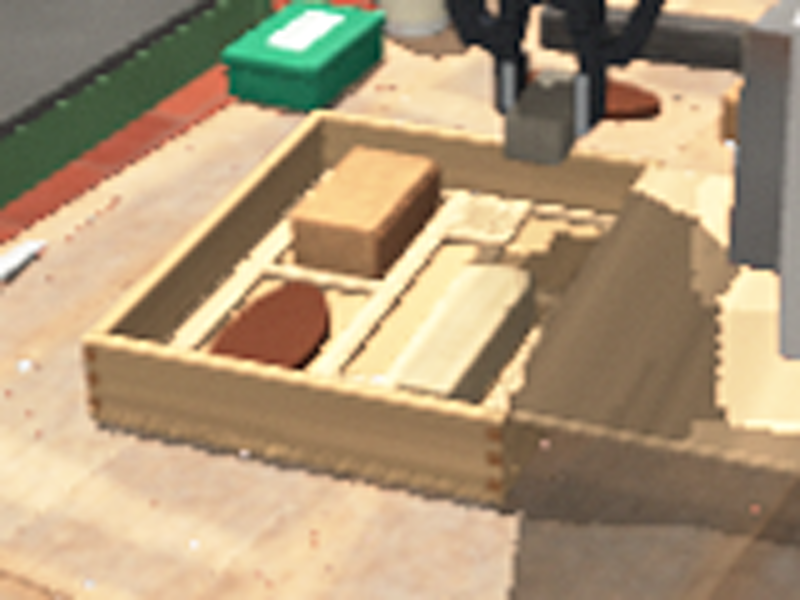

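```bash
python3 -m inch '[[1,25,-0.8,0,0,0,1],[0,20,0,0,0,0,1],[0,15,0,0,0,0,1],[0,4,0,0,0,0,1],[0,0,0,0,0,0,1]]';python3 -m inch '[[0,2,0,0,0,0,1],[0,1,0,0,0,0,1],[0,0,0,0,0,0,1]]';python3 -c "
from h import *
togo((.5112,-.027,.012),186.1)"
```

```text
time_s: 24.85
tcp_pos: [0.5104, -0.0269, 0.0164]
orientation: [-90.0, -0.0, -174.0]
force: [0.6, 0.4, -0.6]
finger_gap: 0.032
time_s: 25.15
tcp_pos: [0.5106, -0.0266, 0.0138]
orientation: [-90.0, 0.0, -174.0]
force: [0.3, -0.3, -1.5]
finger_gap: 0.0316
pos [ 0.5106 -0.0266  0.0138] ori [-9.0010e+01  5.0000e-02 -1.7404e+02] shift [-0.5  1.8  0.4] dyaw 0.1 (tool-y turn -0.1) q6 -14 F [ 0.3 -0.3 -1.5] gap 0.0316 t 25.15
```

```bash
python3 -m inch '[[0,1,0,0,0,0,1],[0,0,0,0,0,0,1],[0,0,0,0,0,0,0.02],[0,0,0,0,0,0,0.02],[0,0,0,0,0,0,0.02]]';python3 -m inch '[[0,-15,0,0,0,0,0.02],[0,-50,0,0,0,0,0],[0,-50,0,0,0,0,0],[0,-10,0,0,0,0,0]]';python3 -m inch '[[15,0,40,0,0,0,0],[15,0,40,0,0,0,0],[15,0,40,0,0,0,0],[15,0,40,0,0,0,0],[15,0,40,0,0,0,0]]';python3 -c "
from h import *
togo((.4439,-.4095,.1),85.3)
shot('top','s',(120,155,315,300),4)
shot('scene','t',(220,190,380,310),5)"
```

```text
time_s: 25.65
tcp_pos: [0.5104, -0.0267, 0.0124]
orientation: [-90.0, 0.0, -174.0]
force: [-0.6, -0.3, 0.4]
finger_gap: 0.0418
time_s: 26.05
tcp_pos: [0.5132, -0.0268, 0.1446]
orientation: [-90.0, 0.6, -174.0]
force: [0.2, 0.2, 0.4]
finger_gap: 0.0425
time_s: 26.55
tcp_pos: [0.4559, -0.235, 0.1375]
orientation: [-90.0, 0.0, -174.0]
force: [1.5, 0.6, -0.6]
finger_gap: 0.043
pos [ 0.4559 -0.235   0.1375] ori [-8.9990e+01  5.0000e-02 -1.7402e+02] shift [ 30.2  37.5 172.3] dyaw 79.3 (tool-y turn -79.3) q6 11 F [ 1.5  0.6 -0.6] gap 0.043 t 26.55
```

View pics/s.png

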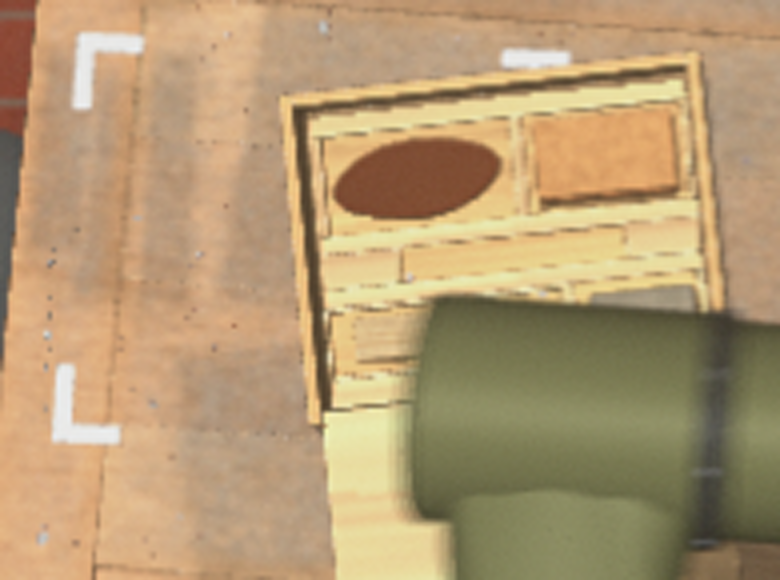

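View pics/t.png

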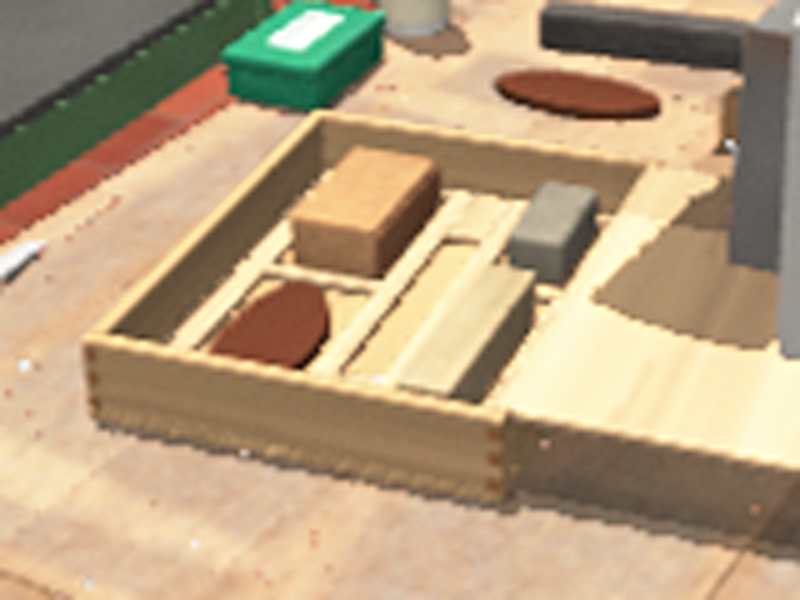

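Stone and blank are seated. Now the pencil: turn by +79.3° yaw.

```bash
python3 -m inch '[[0,0,0,0,-7.93,0,0.2],[0,0,0,0,-7.93,0,0.2],[0,0,0,0,-7.93,0,0.2],[0,0,0,0,-7.93,0,0.2],[0,0,0,0,-7.93,0,0.2]]';python3 -m inch '[[0,0,0,0,-7.93,0,0.2],[0,0,0,0,-7.93,0,0.2],[0,0,0,0,-7.93,0,0.2],[0,0,0,0,-7.93,0,0.2],[0,0,0,0,-7.93,0,0.2]]';python3 -c "
from h import *
togo((.4439,-.4095,.06),85.3)"
```

```text
time_s: 27.15
tcp_pos: [0.4567, -0.233, 0.1372]
orientation: [-90.0, 0.0, -134.0]
force: [0.5, -0.7, -0.3]
finger_gap: 0.0341
time_s: 27.65
tcp_pos: [0.4567, -0.233, 0.1372]
orientation: [-90.0, 0.0, -94.4]
force: [-0.1, -0.1, 0.1]
finger_gap: 0.0343
pos [ 0.4567 -0.233   0.1372] ori [-8.999e+01  1.000e-02 -9.439e+01] shift [177.   77.2   0.7] dyaw -0.3 (tool-y turn 0.3) q6 90 F [-0.1 -0.1  0.1] gap 0.0343 t 27.65
```

```bash
python3 -m inch '[[35.4,0,0,0,0,0,0.2],[35.4,0,0,0,0,0,0.2],[35.4,0,0,0,0,0,0.2],[35.4,0,0,0,0,0,0.2],[35.4,0,0.7,0,0,0,0.2]]';python3 -m inch '[[0,30,0,0,0,0,0.2],[0,30,0,0,0,0,0.2],[0,0,0,0,0,0,0.2],[0,0,0,0,0,0,0.2]]';python3 -c "
from h import *
togo((.4439,-.4095,.0015),85.3)
shot('top','u',(380,205,540,325),4)"
```

```text
time_s: 28.15
tcp_pos: [0.4427, -0.4109, 0.1372]
orientation: [-90.0, 0.0, -94.7]
force: [0.3, 0.5, 0.2]
finger_gap: 0.0343
time_s: 28.55
tcp_pos: [0.4426, -0.4098, 0.0777]
orientation: [-90.1, -0.0, -94.7]
force: [-0.2, -0.5, 0.5]
finger_gap: 0.034
pos [ 0.4426 -0.4098  0.0777] ori [-9.006e+01 -3.000e-02 -9.470e+01] shift [-0.4 76.2  1.3] dyaw 0.0 (tool-y turn -0.0) q6 109 F [-0.2 -0.5  0.5] gap 0.034 t 28.55
```

View pics/u.png

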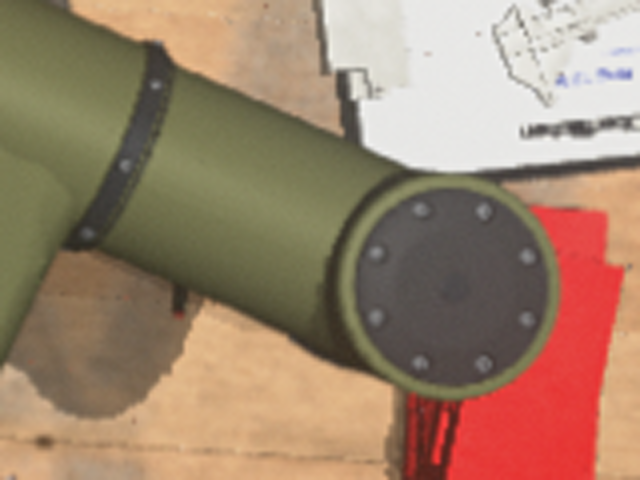

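```bash
python3 -m inch '[[0,30,1,0,0,0,0.2],[0,25,0,0,0,0,0.2],[0,15,0,0,0,0,0.2],[0,3,0,0,0,0,0.2],[0,0,0,0,0,0,0.2]]';python3 -c "
from h import *
togo((.4439,-.4095,.002),85.3)"
```

```text
time_s: 29.1
tcp_pos: [0.4442, -0.4103, 0.0055]
orientation: [-89.9, -0.1, -94.7]
force: [0.2, -0.3, 0.4]
finger_gap: 0.034
pos [ 0.4442 -0.4103  0.0055] ori [-8.995e+01 -5.000e-02 -9.471e+01] shift [-0.8  3.5 -0.3] dyaw 0.0 (tool-y turn -0.0) q6 109 F [ 0.2 -0.3  0.4] gap 0.034 t 29.1
```

```bash
python3 -m inch '[[0,2.5,0,0,0,0,0.2],[0,0,0,0,0,0,0.2],[0,0,0,0,0,0,1],[0,0,0,0,0,0,1],[0,0,0,0,0,0,1]]';python3 -m inch '[[0,0,0,0,0,0,1],[0,0,0,0,0,0,1],[0,0,0,0,0,0,1]]';python3 -c "
from h import *
togo((.4439,-.4095,.002),85.3)"
```

```text
time_s: 29.6
tcp_pos: [0.4438, -0.4102, 0.0025]
orientation: [-90.0, -0.0, -94.7]
force: [-1.6, -0.1, 3.0]
finger_gap: 0.005
time_s: 29.9
tcp_pos: [0.4438, -0.4102, 0.0025]
orientation: [-90.0, -0.0, -94.7]
force: [-1.2, 0.3, 4.5]
finger_gap: 0.0053
pos [ 0.4438 -0.4102  0.0025] ori [-8.996e+01 -3.000e-02 -9.473e+01] shift [-0.7  0.5  0. ] dyaw 0.0 (tool-y turn -0.0) q6 109 F [-1.2  0.3  4.5] gap 0.0053 t 29.9
```

```bash
python3 -m inch '[[0,0,0,0,0,0,0.5],[0,0,0,0,0,0,0.5],[0,2,0,0,0,0,0.5],[0,1,0,0,0,0,0.5],[0,0,0,0,0,0,0.5]]';python3 -c "
from h import *
togo((.4439,-.4095,.002),85.3)"
```

```text
time_s: 30.4
tcp_pos: [0.4434, -0.4099, 0.0002]
orientation: [-90.0, -0.0, -94.7]
force: [-4.4, 5.0, 11.3]
finger_gap: 0.0218
pos [ 4.434e-01 -4.099e-01  2.000e-04] ori [-9.004e+01 -1.000e-02 -9.471e+01] shift [-0.4 -1.8  0.5] dyaw 0.0 (tool-y turn -0.0) q6 109 F [-4.4  5.  11.3] gap 0.0218 t 30.4
```

```bash
python3 -m inch '[[0,-1.5,0,0,0,0,0.5],[0,0,0,0,0,0,1],[0,0,0,0,0,0,1],[0,0,0,0,0,0,1],[0,0,0,0,0,0,1]]';python3 -c "
from h import *
togo((.4439,-.4095,.002),85.3)"
```

```text
time_s: 30.9
tcp_pos: [0.4438, -0.4102, 0.0007]
orientation: [-90.0, -0.0, -94.7]
force: [0.4, 0.4, 5.0]
finger_gap: 0.0057
pos [ 0.4438 -0.4102  0.0007] ori [-8.997e+01 -3.000e-02 -9.474e+01] shift [-0.7 -1.3  0.1] dyaw 0.0 (tool-y turn -0.0) q6 109 F [0.4 0.4 5. ] gap 0.0057 t 30.9
```

```bash
python3 -m inch '[[0,-8,0,0,0,0,1],[0,-15,0,0,0,0,1],[0,-30,0,0,0,0,1],[0,-40,0,0,0,0,1],[0,-40,0,0,0,0,1]]';python3 -m inch '[[-38,0,0,0,0,0,1],[-38,0,0,0,0,0,1],[-38,0,0,0,0,0,1],[-38,0,0,0,0,0,1],[0,0,0,0,0,0,1]]';python3 -c "
from h import *
togo((.4439,-.4095,.002),85.3)
shot('scene','v',(280,120,460,260),4)
shot('top','w',(320,165,480,305),4)"
```

```text
time_s: 31.4
tcp_pos: [0.4431, -0.4098, 0.1352]
orientation: [-90.0, 0.0, -94.7]
force: [1.5, -1.1, 0.3]
finger_gap: 0.0054
time_s: 31.9
tcp_pos: [0.4567, -0.2553, 0.1345]
orientation: [-89.9, 0.0, -94.5]
force: [0.2, -0.3, -0.7]
finger_gap: 0.0055
pos [ 0.4567 -0.2553  0.1345] ori [-8.989e+01  5.000e-02 -9.452e+01] shift [154.8 132.4  -0.9] dyaw -0.2 (tool-y turn 0.2) q6 93 F [ 0.2 -0.3 -0.7] gap 0.0055 t 31.9
```

View pics/v.png

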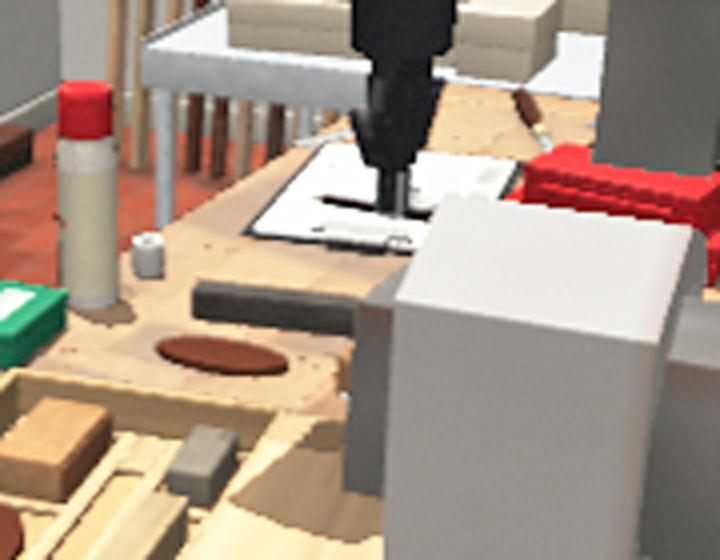

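View pics/w.png

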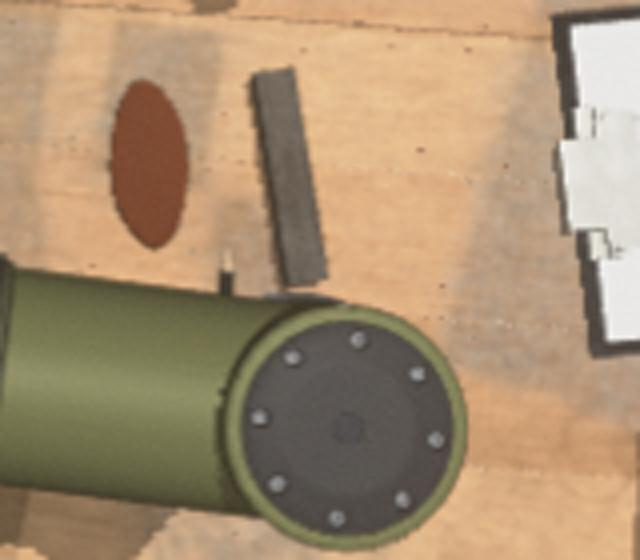

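```bash
python3 -m inch '[[0,0,0,0,7.94,0,1],[0,0,0,0,7.94,0,1],[0,0,0,0,7.94,0,1],[0,0,0,0,7.94,0,1],[0,0,0,0,7.94,0,1]]';python3 -m inch '[[0,0,0,0,7.94,0,1],[0,0,0,0,7.94,0,1],[0,0,0,0,7.94,0,1],[0,0,0,0,7.94,0,1],[0,0,0,0,7.94,0,1]]';python3 -m inch '[[0,0,0,0,0,0,1]]';python3 -c "
from box import *
c,a=np.array([.5589,.0573]),6.15
t=b2w(c,a,(-.0095,.0005));print(t)
togo((*t,.12),186.1)
shot('scene','v',(280,120,460,260),4)
shot('top','w',(120,155,315,300),4)
"
```

```text
time_s: 32.5
tcp_pos: [0.4558, -0.2596, 0.1335]
orientation: [-90.0, -0.0, -134.9]
force: [0.4, 0.0, 1.0]
finger_gap: 0.0057
time_s: 33.0
tcp_pos: [0.4558, -0.2596, 0.1334]
orientation: [-90.0, -0.0, -174.6]
force: [-0.1, 0.7, 0.3]
finger_gap: 0.0058
time_s: 33.1
tcp_pos: [0.4558, -0.2595, 0.1334]
orientation: [-90.0, -0.0, -174.3]
force: [1.1, -0.3, -0.2]
finger_gap: 0.0056
[0.54940111 0.05677937]
pos [ 0.4558 -0.2595  0.1334] ori [-9.000e+01 -3.000e-02 -1.743e+02] shift [-124.5   13.4 -305.4] dyaw 0.4 (tool-y turn -0.4) q6 13 F [ 1.1 -0.3 -0.2] gap 0.0056 t 33.1
```

View pics/v.png

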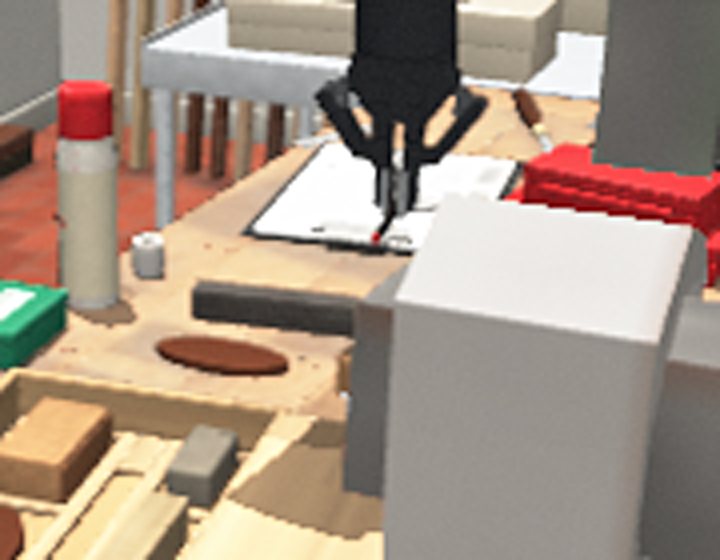

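View pics/w.png

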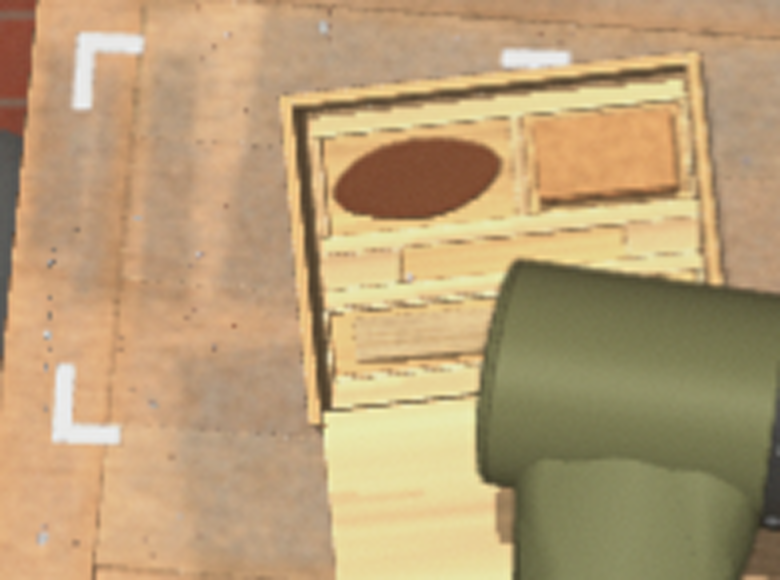

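```bash
python3 -m inch '[[-15.55,0,-38.2,0,0,0,1],[-15.55,0,-38.2,0,0,0,1],[-15.55,0,-38.2,0,0,0,1],[-15.55,0,-38.2,0,0,0,1],[-15.55,0,-38.2,0,0,0,1]]';python3 -m inch '[[-15.55,0,-38.2,0,0,0,1],[-15.55,0,-38.2,0,0,0,1],[-15.55,0,-38.2,0,0,0,1],[0,30,0,0,0,0,1],[0,20,0,0,0,0,1]]';python3 -m inch '[[0,0,0,0,0,0,1],[0,0,0,0,0,0,1],[0,0,0,0,0,0,1]]';python3 -c "
from box import *
togo((.5494,.0568,.015),186.1)
shot('top','x',(120,155,315,300),4)
shot('scene','y',(220,190,380,310),5)
"
```

```text
time_s: 33.7
tcp_pos: [0.5143, -0.0592, 0.1336]
orientation: [-90.0, 0.0, -174.0]
force: [1.2, -1.4, -0.4]
finger_gap: 0.0055
time_s: 34.2
tcp_pos: [0.5485, 0.0593, 0.0818]
orientation: [-90.0, -0.1, -173.9]
force: [-0.4, 0.5, -1.1]
finger_gap: 0.0053
time_s: 34.5
tcp_pos: [0.5496, 0.058, 0.0852]
orientation: [-90.0, 0.1, -174.1]
force: [-0.7, 0.3, 0.8]
finger_gap: 0.0057
pos [0.5496 0.058  0.0852] ori [-9.0010e+01  1.5000e-01 -1.7411e+02] shift [ 0.5 70.2  1.2] dyaw 0.2 (tool-y turn -0.2) q6 -21 F [-0.7  0.3  0.8] gap 0.0057 t 34.5
```

View pics/x.png

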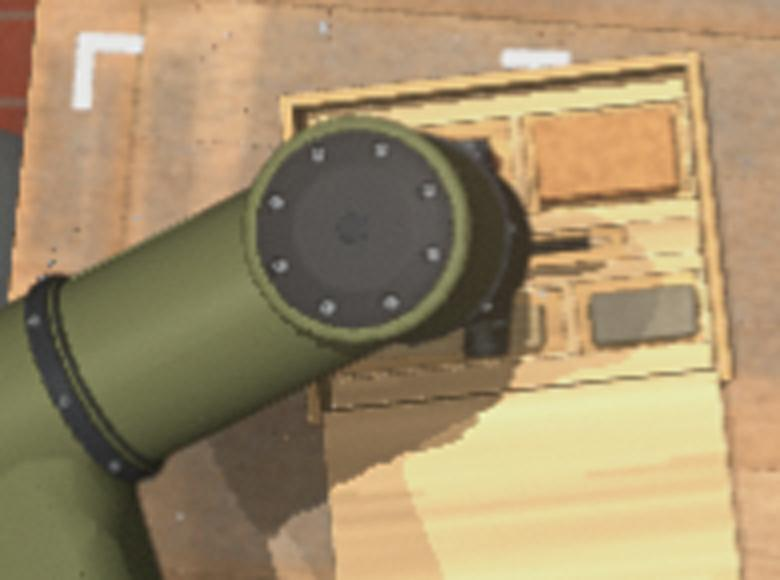

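View pics/y.png

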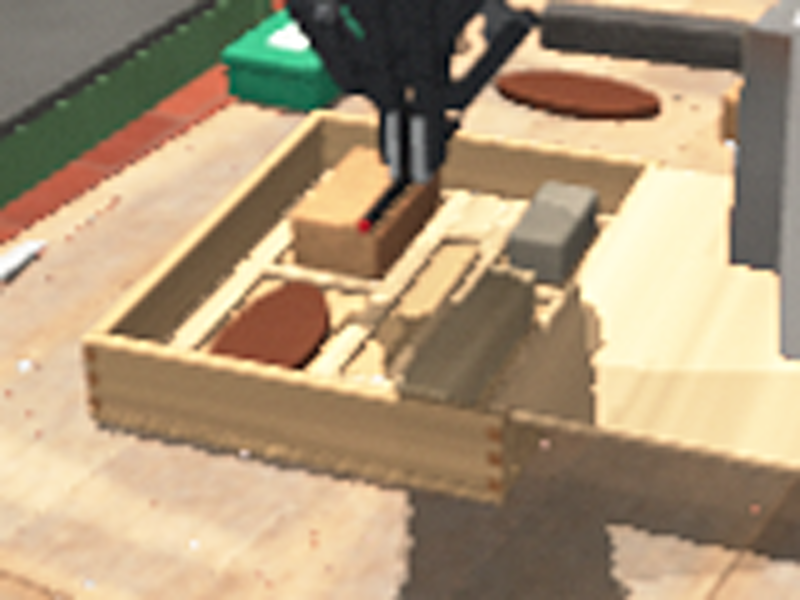

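```bash
python3 - <<'E'
from box import *
c,a=np.array([.5589,.0573]),6.15
for p in [(603,240),(590,242),(540,248)]: print(w2b(c,a,pix2w("top",np.array(p)/4+[120,155],.089)[0,:2]))
for p in [(362,227),(400,185)]: print(w2b(c,a,pix2w("scene",np.array(p)/5+[220,190],.089)[0,:2]))
E
python3 -m inch '[[0,25,1,0,0,0,1],[0,20,0,0,0,0,1],[0,12,0,0,0,0,1],[0,0,0,0,0,0,1],[0,0,0,0,0,0,1]]';python3 -c "
from box import *
togo((.5494,.0568,.013),186.1)
shot('top','x',(120,155,315,300),4)
"
```

```text
[-0.00955941 -0.06560136]
[-0.00993732 -0.05751809]
[-0.01035659 -0.02652379]
[-0.01050952  0.06815253]
[-0.0113817   0.02187123]
time_s: 35.1
tcp_pos: [0.5494, 0.0572, 0.0274]
orientation: [-90.0, 0.1, -174.1]
force: [0.3, 0.4, 0.2]
finger_gap: 0.0059
pos [0.5494 0.0572 0.0274] ori [-8.9990e+01  7.0000e-02 -1.7413e+02] shift [ 0.1 14.4  0.4] dyaw 0.2 (tool-y turn -0.2) q6 -21 F [0.3 0.4 0.2] gap 0.0059 t 35.1
```

View pics/x.png

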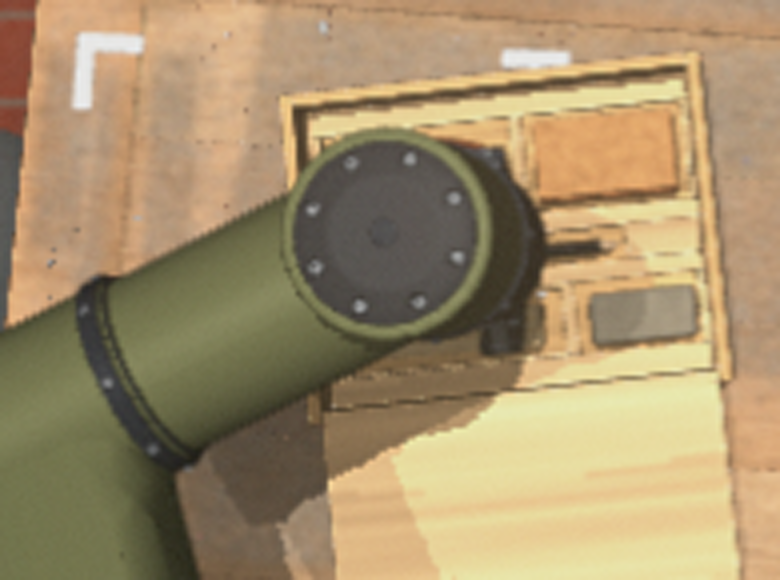

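```bash
python3 -m inch '[[0,8,0,0,0,0,1],[0,4,0,0,0,0,1],[0,0,0,0,0,0,1],[0,1,0,0,0,0,1],[0,0,0,0,0,0,1]]';python3 -c "
from box import *
togo((.5494,.0568,.013),186.1)"
```

```text
time_s: 35.65
tcp_pos: [0.5488, 0.0573, 0.0133]
orientation: [-90.0, 0.0, -174.1]
force: [-0.2, -0.2, -0.2]
finger_gap: 0.0052
pos [0.5488 0.0573 0.0133] ori [ -90.      0.   -174.14] shift [-0.5  0.3  0.5] dyaw 0.2 (tool-y turn -0.2) q6 -21 F [-0.2 -0.2 -0.2] gap 0.0052 t 35.65
```

```bash
python3 -m inch '[[0,0.5,0,0,0,0,1],[0,0,0,0,0,0,0.5],[0,0,0,0,0,0,0.5],[0,0,0,0,0,0,0.5],[0,0,0,0,0,0,0.5]]';python3 -m inch '[[0,-15,0,0,0,0,0.5],[0,-50,0,0,0,0,1],[0,-50,0,0,0,0,1],[0,-10,0,0,0,0,1]]';python3 -m inch '[[0,0,-45,0,0,0,1],[0,0,-45,0,0,0,1],[0,0,-45,0,0,0,1],[0,0,0,0,0,0,1],[0,0,0,0,0,0,1]]';python3 -c "
from h import *
togo((.4439,-.4095,.1),186.1)
shot('top','z',(120,155,315,300),4)
shot('scene','z2',(220,190,380,310),5)"
```

```text
time_s: 36.15
tcp_pos: [0.5488, 0.0572, 0.0128]
orientation: [-90.0, 0.0, -174.1]
force: [-0.3, 0.2, 0.4]
finger_gap: 0.0213
time_s: 36.55
tcp_pos: [0.5518, 0.0574, 0.1468]
orientation: [-90.1, 0.7, -174.1]
force: [0.0, 0.4, 0.4]
finger_gap: -0.0002
time_s: 37.05
tcp_pos: [0.5349, 0.1924, 0.1387]
orientation: [-90.0, 0.0, -174.0]
force: [-0.5, 0.5, -0.3]
finger_gap: -0.0003
pos [0.5349 0.1924 0.1387] ori [-9.0010e+01  4.0000e-02 -1.7402e+02] shift [153.2  38.5 589.2] dyaw 0.1 (tool-y turn -0.1) q6 -34 F [-0.5  0.5 -0.3] gap -0.0003 t 37.05
```

View pics/z.png

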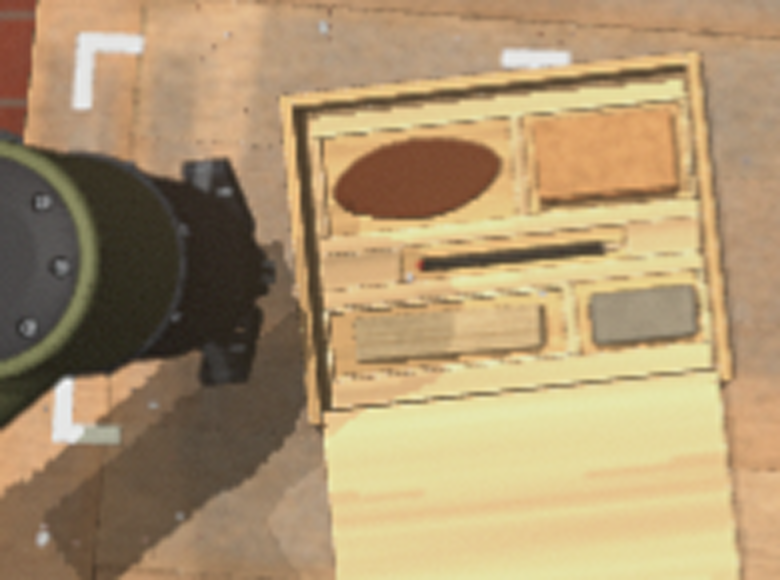

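View pics/z2.png

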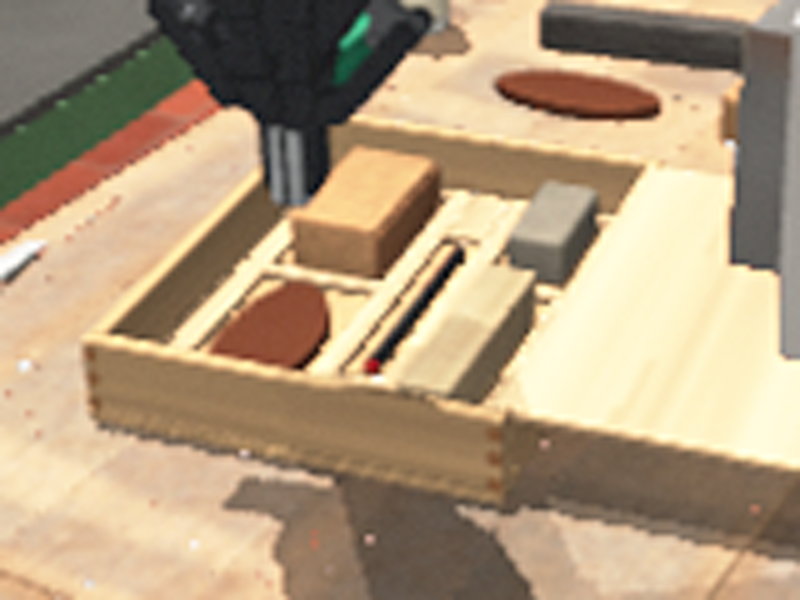

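```bash
python3 -c "
from box import *
c,a=np.array([.5589,.0573]),6.15
t=b2w(c,a,(-.122,.0));print(t)
togo((*t,.055),186.1)"
```

```text
[0.43760213 0.04422993]
pos [0.5352 0.191  0.1385] ori [-9.0010e+01  4.0000e-02 -1.7416e+02] shift [112.1  83.4 136.1] dyaw 0.3 (tool-y turn -0.3) q6 -34 F [-0.2 -0.2  0.1] gap 0.0 t 37.15
```

```bash
python3 -m inch '[[28,0,34,0,0,0,1],[28,0,34,0,0,0,1],[28,0,34,0,0,0,1],[28,0,34,0,0,0,1],[0,40,0,0,0,0,1]]';python3 -m inch '[[0,35,0,0,0,0,1],[0,5,0,0,0,0,1],[0,0,0,0,0,0,1],[0,0,0,0,0,0,1],[0,0,0,0,0,0,1]]';python3 -c "
from box import *
togo((.4376,.0442,.046),186.1)"
```

```text
time_s: 37.65
tcp_pos: [0.4394, 0.042, 0.1044]
orientation: [-90.2, 0.8, -174.4]
force: [1.8, 1.9, 0.4]
finger_gap: -0.0001
time_s: 38.15
tcp_pos: [0.4386, 0.0452, 0.0598]
orientation: [-90.0, 0.2, -174.1]
force: [-0.1, 0.9, -0.2]
finger_gap: 0.0
pos [0.4386 0.0452 0.0598] ori [-9.0040e+01  1.5000e-01 -1.7414e+02] shift [ 1.1 13.8  0.9] dyaw 0.2 (tool-y turn -0.2) q6 -27 F [-0.1  0.9 -0.2] gap 0.0 t 38.15
```

```bash
python3 -m inch '[[1,8,1,0,0,0,1],[0,3,0,0,0,0,1],[0,0,0,0,0,0,1],[0,0,0,0,0,0,1]]';python3 -m inch '[[0,2.5,0,0,0,0,1],[0,0,0,0,0,0,1],[0,0,0,0,0,0,1]]';python3 -m inch '[[0,1,0,0,0,0,1],[0,0,0,0,0,0,1],[0,0,0,0,0,0,1]]'
```

```text
time_s: 38.55
tcp_pos: [0.4365, 0.0437, 0.0467]
orientation: [-90.0, -0.0, -174.1]
force: [0.6, 1.6, -0.3]
finger_gap: 0.0001
time_s: 38.85
tcp_pos: [0.438, 0.0439, 0.0461]
orientation: [-90.0, 0.2, -174.1]
force: [0.5, -1.4, 5.2]
finger_gap: 0.0003
time_s: 39.15
tcp_pos: [0.4385, 0.044, 0.046]
orientation: [-90.0, 0.3, -174.1]
force: [-0.7, -0.7, 9.6]
finger_gap: 0.0001
```

Press about 10 N; push it shut.

```bash
python3 -m inch '[[-4,0,0,0,0,0,1],[-8,0,0,0,0,0,1],[-14,0,0,0,0,0,1],[-15,0,0,0,0,0,1],[-15,0,0,0,0,0,1]]';python3 -m inch '[[-15,0,0,0,0,0,1],[-15,0,0,0,0,0,1],[-15,0,0,0,0,0,1],[-15,0,0,0,0,0,1],[-15,0,0,0,0,0,1]]';python3 -m inch '[[-15,0,0,0,0,0,1],[-15,0,0,0,0,0,1],[-12,0,0,0,0,0,1],[-8,0,0,0,0,0,1],[-4,0,0,0,0,0,1]]';python3 -c "
from box import *
togo((.6336,.065,.046),186.1)
shot('top','aa',(120,155,315,300),4)"
```

```text
time_s: 39.65
tcp_pos: [0.4946, 0.05, 0.046]
orientation: [-90.0, 0.3, -174.1]
force: [-2.7, 2.0, 12.2]
finger_gap: -0.0
time_s: 40.15
tcp_pos: [0.5692, 0.0581, 0.046]
orientation: [-90.1, 0.3, -174.1]
force: [-2.1, 4.6, 10.6]
finger_gap: 0.0
time_s: 40.65
tcp_pos: [0.623, 0.0639, 0.046]
orientation: [-90.1, 0.3, -174.1]
force: [-2.0, 4.5, 10.7]
finger_gap: 0.0002
pos [0.623  0.0639 0.046 ] ori [ -90.07    0.29 -174.08] shift [-10.7   0.1   0. ] dyaw 0.2 (tool-y turn -0.2) q6 -18 F [-2.   4.5 10.7] gap 0.0002 t 40.65
```

View pics/aa.png

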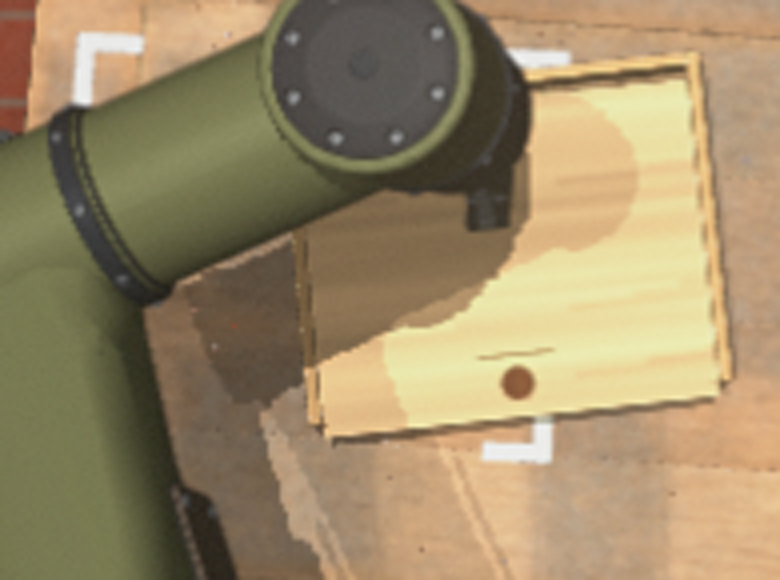

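```bash
python3 -m inch '[[-4,0,0,0,0,0,1],[-4,0,0,0,0,0,1],[0,0,0,0,0,0,1]]';python3 -m inch '[[-3,0,0,0,0,0,1],[0,0,0,0,0,0,1]]';python3 -m inch '[[-3,0,0,0,0,0,1],[0,0,0,0,0,0,1]]';python3 -m inch '[[-3,0,0,0,0,0,1],[0,0,0,0,0,0,1]]';python3 -c "
from box import *
togo((.6336,.065,.046),186.1)
shot('top','ab',(120,155,315,300),4)"
```

```text
time_s: 41.0
tcp_pos: [0.6308, 0.0648, 0.0461]
orientation: [-90.1, 0.3, -174.1]
force: [0.6, 3.9, 8.6]
finger_gap: -0.0002
time_s: 41.2
tcp_pos: [0.6321, 0.0647, 0.046]
orientation: [-90.0, 0.1, -174.1]
force: [-7.9, 3.9, 13.6]
finger_gap: -0.0002
time_s: 41.4
tcp_pos: [0.6345, 0.0644, 0.046]
orientation: [-90.0, 0.0, -174.1]
force: [-9.4, 1.8, 13.7]
finger_gap: 0.0002
time_s: 41.6
tcp_pos: [0.6373, 0.0642, 0.046]
orientation: [-89.9, -0.0, -174.1]
force: [-9.6, 1.1, 14.1]
finger_gap: 0.0001
pos [0.6373 0.0642 0.046 ] ori [-8.995e+01 -3.000e-02 -1.741e+02] shift [ 3.6  0.  -1.1] dyaw 0.2 (tool-y turn -0.2) q6 -18 F [-9.6  1.1 14.1] gap 0.0001 t 41.6
```

View pics/ab.png

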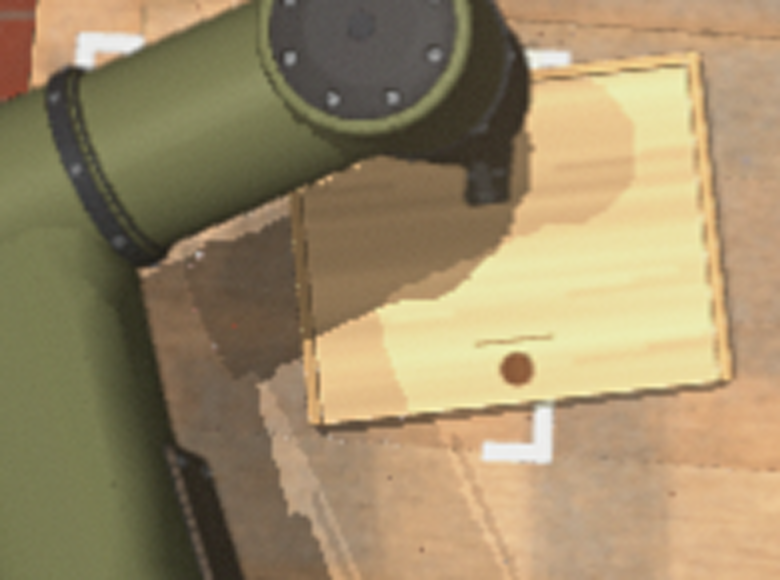

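```bash
python3 -m inch '[[0,-10,0,0,0,0,1],[0,-40,0,0,0,0,1],[0,-40,0,0,0,0,0],[0,0,0,0,0,0,-1],[0,0,0,0,0,0,-1]]';python3 -c "
from box import *
c,a=np.array([.5589,.0573]),6.15
t=b2w(c,a,(0,-.172));print(t)
togo((*t,.12),186.15)"
```

```text
time_s: 42.15
tcp_pos: [0.6382, 0.0646, 0.1347]
orientation: [-90.1, 0.2, -174.1]
force: [-0.8, 0.6, -0.9]
finger_gap: 0.043
[ 0.57732666 -0.11371011]
pos [0.6382 0.0646 0.1347] ori [-9.0060e+01  1.5000e-01 -1.7415e+02] shift [ 78.8  14.3 171.2] dyaw 0.3 (tool-y turn -0.3) q6 -18 F [-0.8  0.6 -0.9] gap 0.043 t 42.15
```

```bash
python3 -m inch '[[19.7,0,42.8,0,0,0,-1],[19.7,0,42.8,0,0,0,-1],[19.7,0,42.8,0,0,0,-1],[19.7,0,42.8,0,0,0,-1],[0,0,0,0,-0.3,0,-1]]';python3 -m inch '[[0,20,0,0,0,0,-1],[0,0,0,0,0,0,-1],[0,0,0,0,0,0,-1]]';python3 -c "
from box import *
togo((.5773,-.1137,.005),186.15)
shot('top','ac',(110,120,310,270),4)
shot('scene','ad',(220,150,400,290),4)"
```

```text
time_s: 42.65
tcp_pos: [0.5745, -0.1182, 0.1322]
orientation: [-90.0, -0.1, -174.1]
force: [-0.4, 0.2, -0.4]
finger_gap: 0.0857
time_s: 42.95
tcp_pos: [0.5761, -0.1138, 0.1122]
orientation: [-90.0, -0.1, -173.8]
force: [-0.5, 0.5, -0.8]
finger_gap: 0.0854
pos [ 0.5761 -0.1138  0.1122] ori [-9.0000e+01 -1.5000e-01 -1.7382e+02] shift [ -1.5 107.2   0. ] dyaw -0.0 (tool-y turn 0.0) q6 -2 F [-0.5  0.5 -0.8] gap 0.0854 t 42.95
```

View pics/ac.png

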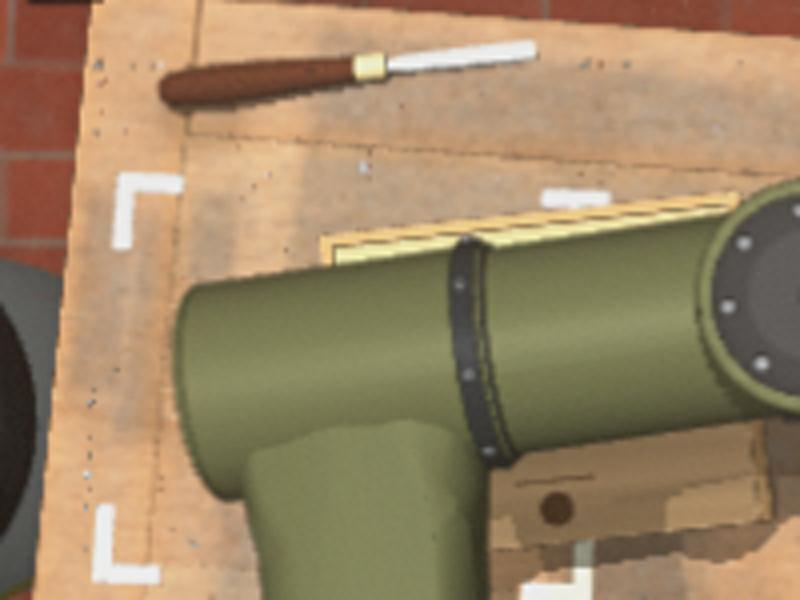

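View pics/ad.png

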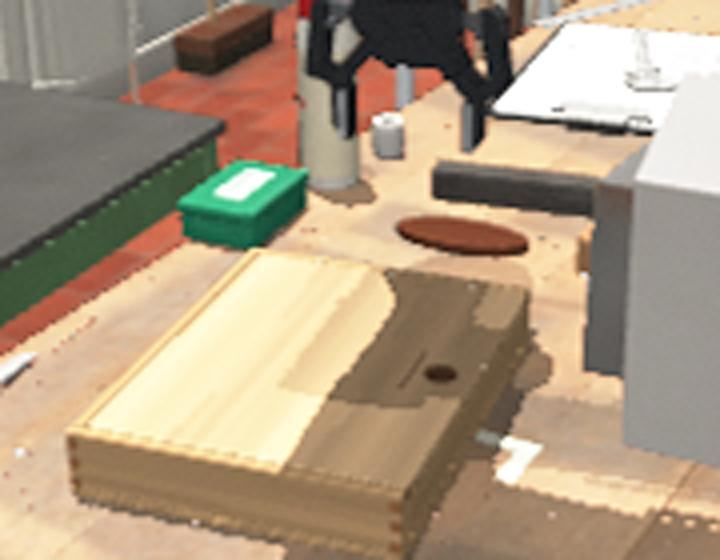

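```bash
python3 -m inch '[[0,35,0,0,0,0,-1],[0,35,0,0,0,0,-1],[0,25,0,0,0,0,-1],[0,8,0,0,0,0,-1],[0,0,0,0,0,0,-1]]';python3 -m inch '[[0,0,0,0,0,0,-1],[0,0,0,0,0,0,-1]]';python3 -c "
from box import *
togo((.5773,-.1137,.005),186.15)
shot('top','ac',(110,120,310,270),4)
shot('scene','ad',(220,150,400,290),4)"
```

```text
time_s: 43.55
tcp_pos: [0.5764, -0.1139, 0.0099]
orientation: [-90.0, -0.1, -173.8]
force: [0.5, -0.3, 0.9]
finger_gap: 0.0855
time_s: 43.75
tcp_pos: [0.5779, -0.1139, 0.0125]
orientation: [-90.0, 0.2, -173.8]
force: [0.4, 1.1, -0.3]
finger_gap: 0.0855
pos [ 0.5779 -0.1139  0.0125] ori [ -89.98    0.18 -173.82] shift [ 0.6  7.5 -0.3] dyaw -0.0 (tool-y turn 0.0) q6 -2 F [ 0.4  1.1 -0.3] gap 0.0855 t 43.75
```

View pics/ac.png

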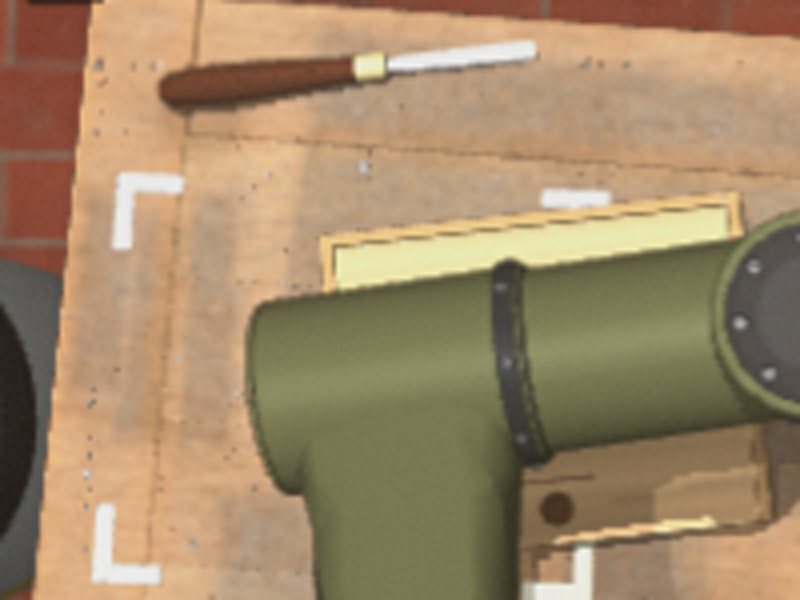

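View pics/ad.png

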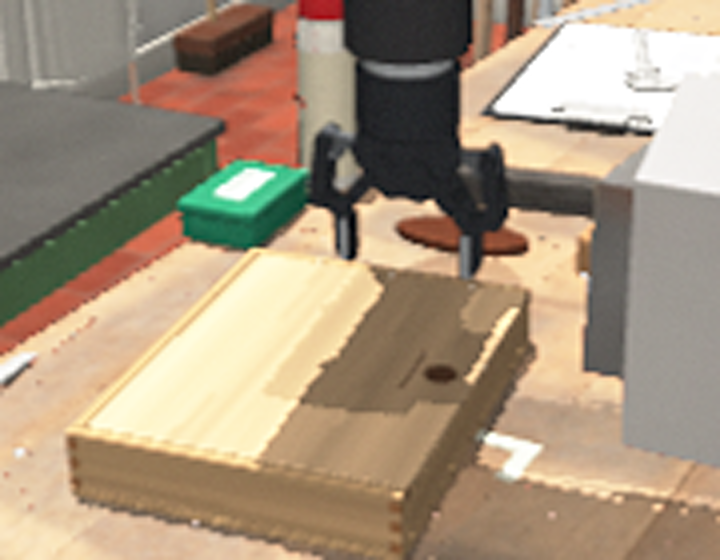

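```bash
python3 -m inch '[[0,5,0,0,0,0,-1],[0,0,-8,0,0,0,-1],[0,0,-8,0,0,0,-1],[0,0,-4,0,0,0,-1],[0,0,0,0,0,0,-1]]';python3 -m inch '[[0,0,-3,0,0,0,-1],[0,0,-3,0,0,0,-1],[0,0,0,0,0,0,-1]]';python3 -m inch '[[0,0,-3,0,0,0,-1],[0,0,-3,0,0,0,-1],[0,0,0,0,0,0,-1]]';python3 -c "
from box import *
c,a=np.array([.5589,.0573]),6.15
p,M,s=pose();print(w2b(c,a,p[:2]),p,s['force'],s['ft_torque'])"
```

```text
time_s: 44.35
tcp_pos: [0.5745, -0.0933, 0.0054]
orientation: [-90.0, 0.0, -173.8]
force: [-0.1, 0.4, 0.1]
finger_gap: 0.0853
time_s: 44.65
tcp_pos: [0.5738, -0.0879, 0.0053]
orientation: [-90.0, -0.0, -173.8]
force: [0.3, -0.0, 0.2]
finger_gap: 0.0854
time_s: 44.95
tcp_pos: [0.573, -0.0826, 0.0053]
orientation: [-90.0, -0.0, -173.9]
force: [0.4, -3.1, -0.1]
finger_gap: 0.0854
[-0.00096856 -0.14059938] [ 0.57299967 -0.08259397  0.00528196] [ 0.42984333 -3.12253823 -0.12723251] [-1.02921442 -0.05985299 -0.07647628]
```

```bash
python3 -m inch '[[0.4,0,-3,0,0.2,0,-1],[0.9,0,-5,0,0.3,0,-1],[0.9,0,-6.6,0,0.4,0,-1],[0.9,0,-6.6,0,0.4,0,-1],[0.9,0,-6.6,0,0.4,0,-1]]';python3 -m inch '[[0.9,0,-6.6,0,0.4,0,-1],[0.9,0,-6.6,0,0.4,0,-1],[0.9,0,-6.6,0,0.4,0,-1],[0.9,0,-6.6,0,0.4,0,-1],[0.9,0,-6.6,0,0.4,0,-1]]';python3 -m inch '[[0.9,0,-6.6,0,0.4,0,-1],[0.9,0,-6.6,0,0.4,0,-1],[0.9,0,-6.6,0,0.4,0,-1],[0.9,0,-6.6,0,0.4,0,-1],[0,0,0,0,0,0,-1]]';python3 -c "
from box import *
togo((.5503,.0517,.005),178.1)
shot('top','ae',(110,150,310,290),4)"
```

```text
time_s: 45.45
tcp_pos: [0.5663, -0.0557, 0.0053]
orientation: [-89.9, -0.0, -175.6]
force: [0.2, -6.0, 0.4]
finger_gap: 0.0854
time_s: 45.95
tcp_pos: [0.5596, -0.023, 0.0053]
orientation: [-89.9, -0.0, -177.6]
force: [0.5, -6.4, 0.0]
finger_gap: 0.0852
time_s: 46.45
tcp_pos: [0.5551, 0.0041, 0.0052]
orientation: [-90.0, -0.0, -179.1]
force: [-0.8, -1.6, 0.7]
finger_gap: 0.0856
pos [0.5551 0.0041 0.0052] ori [-8.9990e+01 -4.0000e-02 -1.7913e+02] shift [  4.1   0.2 -47.7] dyaw -2.8 (tool-y turn 2.8) q6 -20 F [-0.8 -1.6  0.7] gap 0.0856 t 46.45
```

View pics/ae.png

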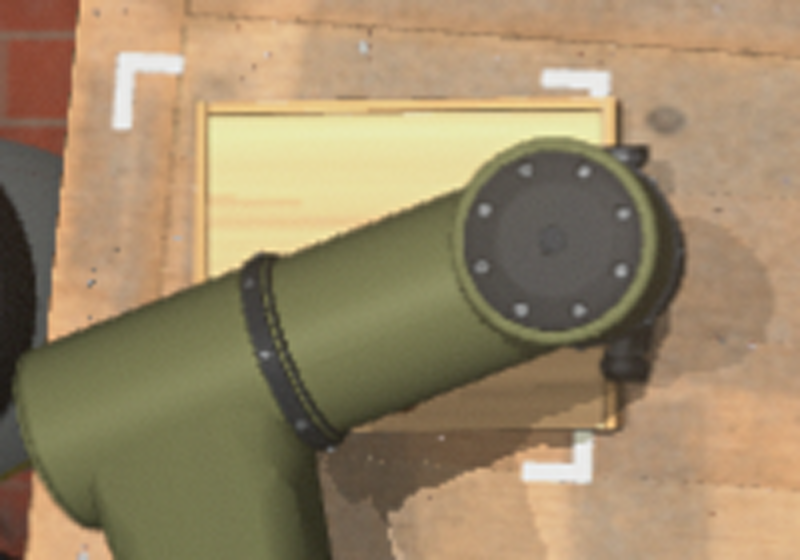

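```bash
cat >> box.py <<'E'
def fit2(model,px,z,off,f=4):
    w=pix2w("top",np.array(px)/f+np.array(off),z)[:,:2];m=np.array(model)/1000
    mc=m.mean(0);wc=w.mean(0);d=w-wc;m0=m-mc
    a=np.arctan2((m0[:,0]*d[:,1]-m0[:,1]*d[:,0]).sum(),(m0*d).sum())
    R=np.array([[np.cos(a),-np.sin(a)],[np.sin(a),np.cos(a)]]);c=wc-R@mc
    print("c",c.round(4),"a",np.degrees(a).round(2),"res mm",((w-c)@R-m).round(4).tolist());return c,np.degrees(a)
BC=dict(BL=[106,135.5],BR=[106,-135.5],FR=[-106,-135.5],FL=[-106,135.5])
TC=dict(BL=[124,153.5],BR=[124,-153.5],FR=[-124,-153.5],FL=[-124,153.5])
E
python3 - <<'E'
from box import *
print("tape from first picture (inner)");t=fit2([TC['BL'],TC['FL'],TC['FR']],[(92,50),(70,428),(536,445)],0,(120,155))
im=cv2.imread("pics/ae_full.png")
cv2.imwrite("pics/af.png",np.vstack([np.hstack([cv2.resize(im[155:190,130:165],None,fx=8,fy=8),cv2.resize(im[155:190,235:270],None,fx=8,fy=8)]),np.hstack([cv2.resize(im[245:280,120:155],None,fx=8,fy=8),cv2.resize(im[245:280,235:270],None,fx=8,fy=8)])]))
b=fit2([BC['BL'],BC['BR'],BC['FR']],[(197,101),(616,97),(618,430)],.046,(110,150))
E
```

```text
tape from first picture (inner)
c [0.5542 0.1932] a -1.97 res mm [[0.0021, 0.0008], [-0.0015, 0.0008], [-0.0006, -0.0016]]
c [0.5547 0.1471] a 0.6 res mm [[0.0002, -0.0001], [0.0, 0.0004], [-0.0002, -0.0003]]
```

View pics/af.png

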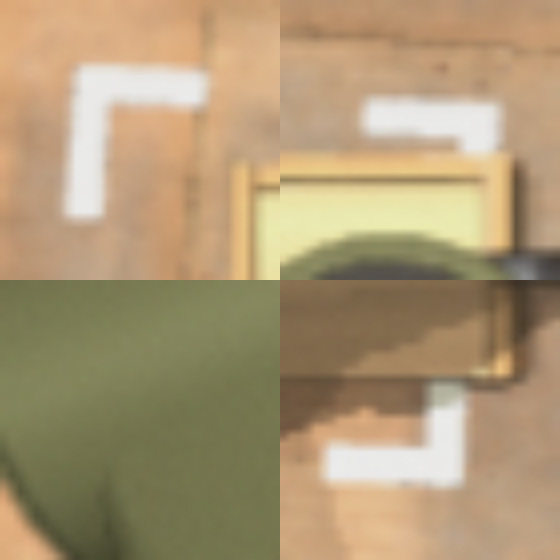

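Run:
```python
from box import *
fit2([TC['BL'],TC['BR'],TC['FR'],TC['FL']],[(143.4,168),(257.5,172.1),(253.25,265.4),(137.5,262)],0,(0,0),1)
fit2([[129,158.5]]and[[133,162.5],[133,-162.5],[-133,-162.5]],[(139.2,163.2),(262.5,167.6),(258.25,270.75)],0,(0,0),1)
```

```text
c [0.5545 0.1934] a -1.91 res mm [[0.0007, -0.0007], [-0.0002, -0.0004], [0.0011, 0.0004], [-0.0017, 0.0008]]
c [0.556  0.1914] a -2.07 res mm [[0.0023, 0.0047], [0.0022, -0.0019], [-0.0045, -0.0028]]
```

```bash
python3 -m inch '[[0.7,0,-4,0,0.28,0,-1],[0.8,0,-5.5,0,0.29,0,-1],[0.8,0,-5.5,0,0.29,0,-1],[0.8,0,-5.5,0,0.29,0,-1],[0.8,0,-5.5,0,0.29,0,-1]]';python3 -m inch '[[0.8,0,-5.5,0,0.29,0,-1],[0.8,0,-5.5,0,0.29,0,-1],[0.7,0,-3,0,0.29,0,-1],[0,0,0,0,0,0,-1]]';python3 -c "
from box import *
togo((.5485,.0504,.005),178.3)
shot('top','ag',(110,150,310,290),4)"
```

```text
time_s: 47.0
tcp_pos: [0.5512, 0.029, 0.0053]
orientation: [-89.9, -0.0, 179.4]
force: [0.7, -6.7, 0.5]
finger_gap: 0.085
time_s: 47.4
tcp_pos: [0.5491, 0.0436, 0.0052]
orientation: [-90.0, -0.0, 178.5]
force: [-1.2, -3.7, 0.2]
finger_gap: 0.0856
pos [0.5491 0.0436 0.0052] ori [-8.9960e+01 -4.0000e-02  1.7854e+02] shift [ 0.8  0.2 -6.8] dyaw -0.2 (tool-y turn 0.2) q6 -27 F [-1.2 -3.7  0.2] gap 0.0856 t 47.4
```

View pics/ag.png

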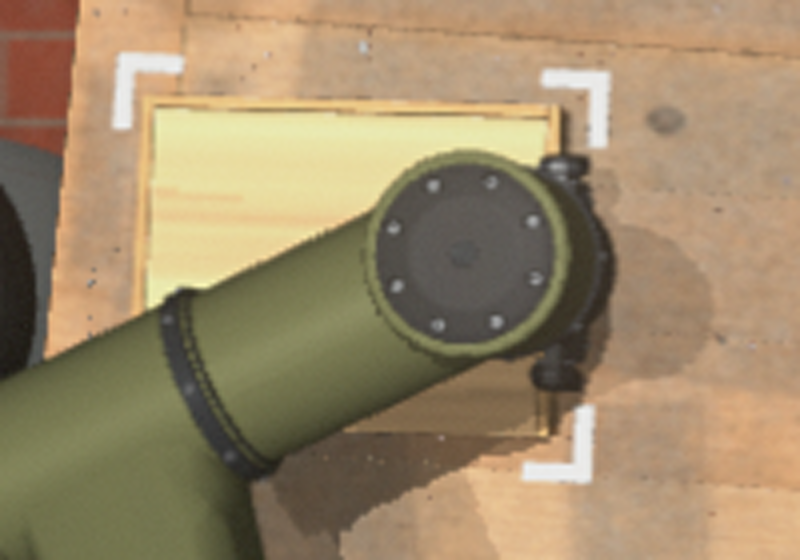

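Run:
```python
from box import *
b=fit2([BC['BL'],BC['BR'],BC['FR']],[(140,96),(561,105),(551,436)],.046,(110,150))
fit2([TC['BL'],TC['BR'],TC['FR']],[(132,70),(591,87),(577,466)],0,(110,150))
im=cv2.imread("pics/ag_full.png")
cv2.imwrite("pics/ah.png",np.vstack([np.hstack([cv2.resize(im[155:190,130:165],None,fx=8,fy=8),cv2.resize(im[155:190,235:270],None,fx=8,fy=8)]),np.hstack([cv2.resize(im[245:280,120:155],None,fx=8,fy=8),cv2.resize(im[245:280,235:270],None,fx=8,fy=8)])]))
```

```text
c [0.5541 0.1864] a -1.07 res mm [[0.0002, 0.0009], [-0.0006, -0.0006], [0.0004, -0.0002]]
c [0.5549 0.1924] a -2.0 res mm [[0.0013, 0.0016], [0.0006, 0.0001], [-0.0019, -0.0016]]
```

View pics/ah.png

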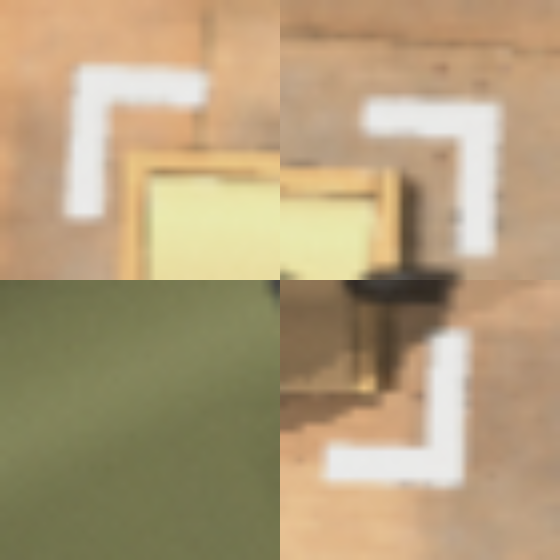

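```bash
python3 -m inch '[[0.4,0,-2.5,0,0.25,0,-1],[0.4,0,-2.5,0,0.2,0,-1],[0.3,0,-1.5,0,0.2,0,-1],[0,0,0,0,0,0,-1],[0,0,0,0,0,0,-1]]';python3 -c "
from box import *
togo((.5485,.0504,.005),178.3)"; python3 -m inch '[[0,0,10,0,0,0,-1],[0,0,25,0,0,0,-1],[0,0,25,0,0,0,-1],[0,-40,0,0,0,0,-1],[0,-50,0,0,0,0,-1]]';python3 -m inch '[[0,0,45,0,0,0,-1],[0,0,45,0,0,0,-1],[0,0,45,0,0,0,-1],[0,0,45,0,0,0,-1],[0,0,45,0,0,0,-1]]';python3 -m inch '[[0,0,45,0,0,0,-1],[0,0,0,0,0,0,-1],[0,0,0,0,0,0,-1]]';python3 -c "
from box import *
togo((.5485,.0504,.005),178.3)
shot('top','ai',(110,150,310,290),4)
shot('scene','aj')"
```

```text
time_s: 47.95
tcp_pos: [0.5482, 0.0499, 0.0052]
orientation: [-90.0, -0.1, 177.9]
force: [-0.6, -5.8, 1.8]
finger_gap: 0.0855
pos [0.5482 0.0499 0.0052] ori [-8.996e+01 -5.000e-02  1.779e+02] shift [-0.3  0.2 -0.6] dyaw 0.4 (tool-y turn -0.4) q6 -28 F [-0.6 -5.8  1.8] gap 0.0855 t 47.95
time_s: 48.45
tcp_pos: [0.5446, -0.0104, 0.0937]
orientation: [-90.0, -0.3, 177.8]
force: [1.0, 0.7, 1.4]
finger_gap: 0.0856
time_s: 48.95
tcp_pos: [0.5381, -0.236, 0.0955]
orientation: [-90.1, 0.1, 177.9]
force: [1.2, 0.5, -0.0]
finger_gap: 0.0854
time_s: 49.25
tcp_pos: [0.5361, -0.2802, 0.0949]
orientation: [-90.1, 0.0, 177.8]
force: [-0.2, 1.2, -0.2]
finger_gap: 0.0855
pos [ 0.5361 -0.2802  0.0949] ori [-9.0060e+01  2.0000e-02  1.7777e+02] shift [   0.5   90.2 -330.8] dyaw 0.5 (tool-y turn -0.5) q6 6 F [-0.2  1.2 -0.2] gap 0.0855 t 49.25
```

View pics/ai.png

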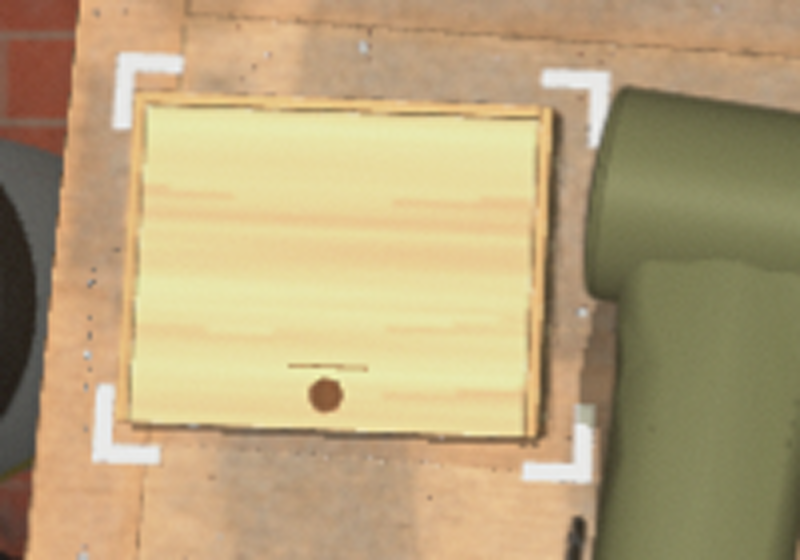

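View pics/aj.png

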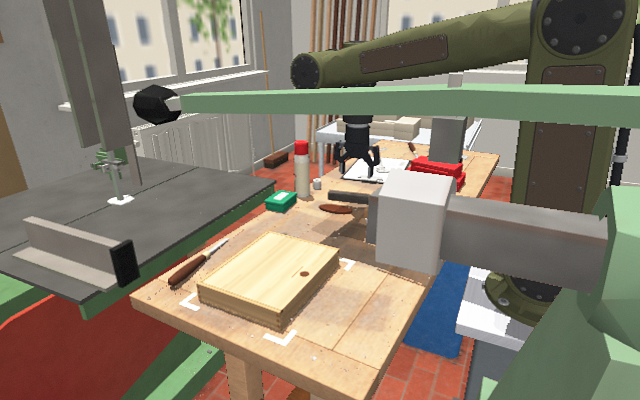

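Run:
```python
from box import *
fit2([BC['BL'],BC['BR'],BC['FR'],BC['FL']],[(134,94),(553,106),(540,439),(118,425)],.046,(110,150))
fit2([TC['BL'],TC['BR'],TC['FR'],TC['FL']],[(132,70),(591,87),(577,466),(111,448)],0,(110,150))
im=cv2.imread("pics/ai_full.png")
cv2.imwrite("pics/ak.png",np.vstack([np.hstack([cv2.resize(im[155:190,130:165],None,fx=8,fy=8),cv2.resize(im[155:190,235:270],None,fx=8,fy=8)]),np.hstack([cv2.resize(im[240:275,125:160],None,fx=8,fy=8),cv2.resize(im[245:280,235:270],None,fx=8,fy=8)])]))
```

```text
c [0.5541 0.192 ] a -1.6 res mm [[0.0003, 0.0003], [0.0001, -0.0001], [-0.0002, 0.0002], [-0.0001, -0.0004]]
c [0.5543 0.1927] a -1.91 res mm [[0.0022, 0.0011], [0.0009, -0.0003], [-0.0016, -0.0016], [-0.0015, 0.0008]]
```

View pics/ak.png

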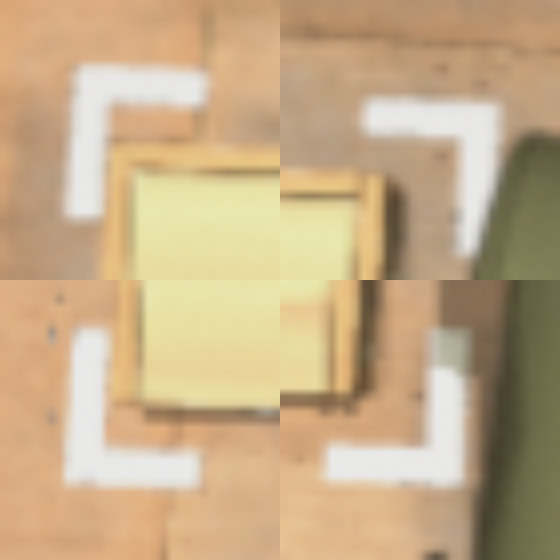

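Run:
```python
from box import *
im=cv2.imread("pics/ai_full.png");a=cv2.resize(im[235:268,130:180],None,fx=8,fy=8,interpolation=cv2.INTER_CUBIC);b=cv2.resize(im[235:268,205:255],None,fx=8,fy=8,interpolation=cv2.INTER_CUBIC)
s=cv2.imread("pics/aj.png");s=cv2.resize(s[230:330,195:345],None,fx=5.33,fy=3,interpolation=cv2.INTER_CUBIC)
cv2.imwrite("pics/al.png",np.vstack([np.hstack([a,b]),s[:, :800]]))
print(a.shape,s.shape)
# lid back-edge: expected pixels for shut (box x=97) and back wall inner (98)
c,an=np.array([.5541,.192]),-1.6
for x in(-.106,.097,.106):
  for y in(.1275,-.1275): print(x,y,w2pix("top",[*b2w(c,an,(x,y)),.046]).round(1))
```

```text
(264, 400, 3) (300, 800, 3)
-0.106 0.1275 [[142.4 256.3]]
-0.106 -0.1275 [[241.9 259.5]]
0.097 0.1275 [[146.5 177.2]]
0.097 -0.1275 [[245.  179.9]]
0.106 0.1275 [[146.7 173.7]]
0.106 -0.1275 [[245.1 176.4]]
```

View pics/al.png

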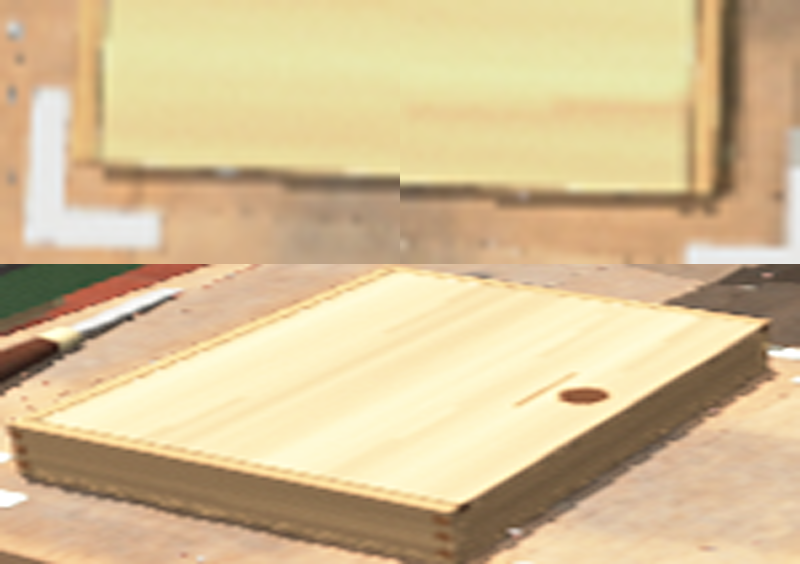

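```bash
python3 -m inch '[[0,-40,0,0,0,0,-1],[0,-40,0,0,0,0,-1],[0,0,40,0,0,0,-1],[0,0,40,0,0,0,-1],[0,0,40,0,0,0,-1]]';python3 -m inch '[[0,0,0,0,0,0,-1],[0,0,0,0,0,0,-1],[0,0,0,0,0,0,-1],[0,0,0,0,0,0,-1],[0,0,0,0,0,0,-1]]';python3 -c "
from box import *
togo((.5485,.0504,.005),178.3)
shot('top','am')"
```

```text
time_s: 49.85
tcp_pos: [0.5331, -0.3987, 0.1762]
orientation: [-90.0, 0.1, 178.1]
force: [0.0, 0.1, 0.3]
finger_gap: 0.0854
time_s: 50.35
tcp_pos: [0.5324, -0.3982, 0.1758]
orientation: [-90.0, 0.0, 178.0]
force: [-0.3, 0.1, -0.1]
finger_gap: 0.0854
pos [ 0.5324 -0.3982  0.1758] ori [-8.9990e+01  5.0000e-02  1.7799e+02] shift [-2.000e-01  1.707e+02 -4.489e+02] dyaw 0.3 (tool-y turn -0.3) q6 18 F [-0.3  0.1 -0.1] gap 0.0854 t 50.35
```

View pics/am.png

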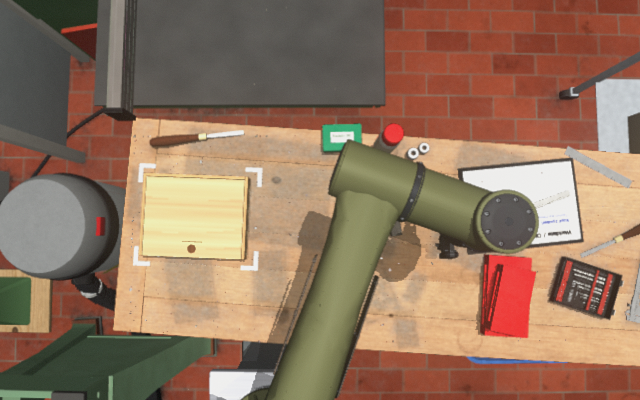

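```bash
python3 -c "
from cell import finish_job
print(finish_job())"
```

```text
the job is handed in; nothing more can be done
None
```

The kit is made up, the lid is shut, and the box stands within the four tape corners. I handed it in at about 50 s of the 208 s allowed.

- **Contents:** With the lid drawn to its stop, the pad and sanding block were already in the box. I laid in the missing light wood blank, whetstone and pencil. A picture taken before shutting the lid showed all five lying flat in their recesses.
- **Lid:** I pushed it shut until the force rose to about 10 N at the stop. The last pictures show it flush with the front of the box.
- **Box position:** A fit to the corners puts the box about 1 mm and 0.3° from the centre of the tape frame. The calibration is only good to about 2 mm, so the true error could be a little larger.
- **Left alone:** I did not touch the dark blank, the spare pad and block, the can or the green box. The final picture shows the green box and can where they started. The arm partly hid the spare pieces, so I did not check them again at the very end.

Two expected troubles did not show up: the box was not knocked aside, and the grip never visibly slackened. No check failed. The pencil grip read narrower (about 5.5 mm) than its 9 mm thickness, but it held and the pencil landed in its recess.

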